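# Set the stage heater to 175 and switch it on

### The job

Set the stage-heater controller to 175 by rolling its three thumbwheels until 1, 7 and 5 (left to right, seen from the robot) stand at the red index marks, and only then throw the heater toggle fully over to on, up the slope towards its red lamp. Leave the things lying on and around the controller where they are.

Things in the scene. Friction and masses are not known exactly. Their poses are not given: they have to be found in the camera images.
- console: stage-heater controller, fixed to the bench: cream housing 280 deep (x) x 300 wide (y) x 120 mm high; origin: centre of its underside, x to its back, z up. Sloped panel facing the robot: from 45 mm height at the front edge up at 30 degrees over 150 mm. On the flat rear a readout unit 126 to 246 mm high overhangs the panel: its front face is at x = -33 mm, so no upright gripper fits
- hundreds_face (a point): point on the sloped panel's surface over the axle of the left-most (hundreds) thumbwheel. Axes: x = up the slope, away from the robot; y = along the row to the left; z = square out of the panel. Wheels: black, 24 mm wide, axle along y 30 mm below the surface; drum of 38 mm radius (top 8 mm out of the panel) with white figures 0 to 9, one every 36 degrees
- tens_face (a point): the same point and axes for the middle (tens) wheel, 48 mm right of the hundreds. All wheels: between the figures stand cross ribs 6 mm thick, to 46 mm radius. With a figure at the index, the nearest ribs are 18 degrees either side: 14 mm up and 14 mm down the slope from this point, tips 14 mm out of the panel (16 mm as a rib passes the middle)
- units_face (a point): the same point and axes for the right-most (units) wheel, 48 mm right of the tens. All wheels: pushing a rib along the slope past the middle (some 2 to 4 N at its tip) makes the wheel jump to the next figure, where that rib is 14 mm beyond this point; short of the middle it springs back
- hundreds (a joint): hundreds thumbwheel, rolls endlessly both ways. Value / 0.6283 rad (36 degrees), rounded, modulo 10 = the figure at the red index marks (may be negative or above 6.28 after passing 9/0). Grows as the exposed top rolls up the slope, away from the robot: one click up = figure + 1. Spring click-stop at every figure (rarely, one starts balanced between two)
- tens (a joint): tens thumbwheel, rolls endlessly both ways. Value / 0.6283 rad (36 degrees), rounded, modulo 10 = the figure at the red index marks (may be negative or above 6.28 after passing 9/0). Grows as the exposed top rolls up the slope, away from the robot: one click up = figure + 1. Spring click-stop at every figure (rarely, one starts balanced between two)
- units (a joint): units thumbwheel, rolls endlessly both ways. Value / 0.6283 rad (36 degrees), rounded, modulo 10 = the figure at the red index marks (may be negative or above 6.28 after passing 9/0). Grows as the exposed top rolls up the slope, away from the robot: one click up = figure + 1. Spring click-stop at every figure (rarely, one starts balanced between two)
- heater_pivot (a point): point on the panel's surface under the pivot of the heater toggle, 92 mm right of the units wheel; axes as hundreds_face (x up the slope, z square out of the panel). The toggle is a steel bat handle 12 mm thick; its pivot lies 6 mm out of the panel and it reaches 50 mm from the pivot. The red lamp marks its on side, up the slope
- heater (a joint): heater toggle: 0 = off (leaning 25 degrees down the slope, towards the robot), 0.87 rad = fully on (leaning 25 degrees up the slope, towards the red lamp), stops at both ends. It snaps over its middle (0.44); about 1 to 3 N at the tip
- hot_stage: heated work-stage, fixed: steel cylinder on a black body and an aluminium foot 120 mm across, 87 mm high, standing left of the controller; origin at the centre of its underside. Only in the way, not to be worked on
- chip_trays: stack of black chip trays, 100 x 100 x 24 mm, lying on the readout unit. Bystander; origin at the centre of its underside
- dish: round clear dish, 94 mm across, 15 mm high, right of the controller. Bystander; origin at the centre of its underside
- tweezers: steel tweezers, 130 mm long, lying in front of the controller. Bystander; origin at the centre of its underside
- solvent: white bottle with red cap, 66 mm across, 170 mm high. Bystander; origin at the centre of its underside
- wire_tin: blue round wire tin, 72 mm across, 30 mm high. Bystander; origin at the centre of its underside
- tape: yellow roll of tape, 90 mm across, 25 mm high. Bystander; origin at the centre of its underside
- driver: screwdriver with blue handle, 170 mm long. Bystander; origin at the centre of its underside
- magazine: aluminium strip magazine with brass strips, 160 x 75 x 63 mm. Bystander; origin at the centre of its underside

How it is judged:
On the way, in this order (a step that is already met when the one before it is completed fails the run):
1. the three wheels show 1, 7, 5, each clicked home, while the heater is still off ((value of joint hundreds between -5.8049 and -5.5049 rad or value of joint hundreds between 0.4783 and 0.7783 rad or value of joint hundreds between 6.7615 and 7.0615 rad) and (value of joint tens between -2.035 and -1.735 rad or value of joint tens between 4.2482 and 4.5482 rad or value of joint tens between 10.5314 and 10.8314 rad) and (value of joint units between -3.2916 and -2.9916 rad or value of joint units between 2.9916 and 3.2916 rad or value of joint units between 9.2748 and 9.5748 rad) and value of joint heater below 0.2 rad), for 0.2 s.
2. the heater toggle is thrown over to on with the wheels still at 175 ((value of joint hundreds between -5.8049 and -5.5049 rad or value of joint hundreds between 0.4783 and 0.7783 rad or value of joint hundreds between 6.7615 and 7.0615 rad) and (value of joint tens between -2.035 and -1.735 rad or value of joint tens between 4.2482 and 4.5482 rad or value of joint tens between 10.5314 and 10.8314 rad) and (value of joint units between -3.2916 and -2.9916 rad or value of joint units between 2.9916 and 3.2916 rad or value of joint units between 9.2748 and 9.5748 rad) and value of joint heater above 0.75 rad), for 0.2 s.
At the end, for the whole second after the job is handed in: The wheels read 1, 7, 5 at the index marks, each within 0.15 rad (a quarter of a step) of its click-stop, counted modulo a full turn; the heater toggle is on (above 0.75 of 0.87 rad); wheels and toggle are still (below 0.2 rad/s) (all of step 2 and velocity of joint hundreds between -0.2 and 0.2 rad/s and velocity of joint tens between -0.2 and 0.2 rad/s and velocity of joint units between -0.2 and 0.2 rad/s and velocity of joint heater between -0.2 and 0.2 rad/s); the robot touches nothing.
It fails at once if the heater is switched on while the wheels do not show 175 (value of joint heater above 0.6 rad and not ((value of joint hundreds between -5.8049 and -5.5049 rad or value of joint hundreds between 0.4783 and 0.7783 rad or value of joint hundreds between 6.7615 and 7.0615 rad) and (value of joint tens between -2.035 and -1.735 rad or value of joint tens between 4.2482 and 4.5482 rad or value of joint tens between 10.5314 and 10.8314 rad) and (value of joint units between -3.2916 and -2.9916 rad or value of joint units between 2.9916 and 3.2916 rad or value of joint units between 9.2748 and 9.5748 rad))).
It fails at once if a bystander is shoved more than 25 mm from where it lay (distance of any of chip_trays, dish, tweezers, solvent, wire_tin, tape, driver, magazine from where it was at the start of the episode above 0.025 m).
It also fails if it takes over 64 s, if anything falls off the work surface, if the arm or the gripper's body presses on something with over 40 N, if the wrist force passes 120 N, or if a joint passes its speed limit or range.

### The arm

A 6-joint arm with a two-finger parallel gripper is mounted at the origin on the work surface. World frame = base frame: x ahead of the robot, y to its left, z up, the work surface at z = 0. Lengths are in m, angles in rad, forces in N, time in s.
With the tool pointing down it reaches from about 0.4 to 0.925 m from the base axis. Payload 3.4 kg.
Tool frame: the origin (TCP) lies midway between the tips of the shut fingers; the grasp point (between the pads) lies 19 mm behind it (manip.grip_point_offset is the z of the grasp point in the tool frame, in m); z points along the fingers, y is the direction in which the jaws open and shut (so a half turn about z gives the same grasp; the last joint's range is limited). The gripper opens to 85 mm and grips with 20 to 120 N. Pads are 22 mm wide; open, the fingers measure 114 mm over their backs; the gripper's body (76 mm by 85 mm) begins 54 mm behind the grasp point. The pads swing forward as they close: fully open they stand 13 mm farther back than shut.
Start: joints at [-1.349, 0.307, 1.506, -0, 1.328, -0.073], TCP at [0.168, -0.55, 0.231] pointing down, gripper open.
Joint ranges: [-3.12, 3.12], [-1.05, 2.28], [0.14, 2.33], [-1.42, 4.57], [0.1, 2.73], [-2.68, 2.68]. Speed limits (rad/s): [2.57, 2.57, 3.14, 3.14, 3.14, 3.14].

### API

Orientations are given as a 3x3 rotation matrix whose columns are the frame's x, y, z axes.
In Python, from rig import manip, viewer gives the robot as it stands.
- The arm moves only by the tool jog_arm, never from a script. Its argument "series" is a list of rows, each a list of 3 entries, a list of its own where there are three numbers: the shift along the tool's x, y, z in mm, then the turn about the tool's z in rad, then the closure, from 0 (fully open) to 1 (shut). In form: [[[dx, dy, dz], twist, jaw], ...]. A call has 1 to 8 rows; each row is the pose to reach, as a shift and turn from the pose commanded when the call began, along the tool's axes at that moment; what a row does not reach only later rows make up. A row lasts 1/10 s, in which the tool goes at most 50 mm and 8.59 degrees, less where a joint would pass 70% of its speed; a pose out of reach is approached as far as the arm can. A call with a gripper value outside its range is refused whole. The fingers move at their own pace and stop on an object; "force" is the grip in N (left out, the last holds). Time passes only in rows, so rows that repeat a pose let the fingers close. It gives the time, the measured TCP pose, the force and the opening at its end, in the units of the state.
- manip.get_state(): the state, without advancing time (a new reading comes with each control period).
- viewer.grab_frame(name): name is "scene" or "top"; returns the picture (420x560x3 uint8, blue, green, red); there is no depth.
- viewer.get_calibration(name): a dict with "K" (3x3 intrinsics, pixels), "R" (3x3) and "t" (3): a world point X has camera coordinates R X + t. Camera axes: x right, y down, z forward; pixel columns grow to the right and rows downward; lengths in m; the calibration is good to about 2 mm. A picture is of the moment at which its call begins. get_calibration takes no time and is no camera call.
- manip.sign_off(): hands the job in, once; it reports no verdict.
The state is a dict: "time": time; "joints": joint angles; "joint_velocities": joint speeds; "effort": joint torques, N m; "eef_pos": TCP position; "tool_rot": TCP orientation; "contact_force": force on the tool from outside, world axes, zero at the start; "moment": the same for the moment, N m; "grip_width": finger opening in m.
Only numpy, scipy, OpenCV 4.12 (cv2) and the standard library are available. Lean on these libraries where they do the work, as an engineer would, in place of code of your own. Each camera call takes 0.05 s, during which the arm holds its last target.

## Working session

There is one attempt and no reset: what is moved stays moved. The work goes in short steps, Python scripts to look and compute and a tool call to move; the robot and the scene stay as the last step left them, time stands still between calls to the robot, and variables do not carry over. Pictures are saved under pics/ and viewed, and the job is handed in when it is done.

Besides the shell and the picture viewer there is one more tool, called after ">>>" as name(argument=value, ...), one argument or row to a line, values as JSON. jog_arm: Moves the arm, as the interface text tells. Its arguments: {"type":"object","properties":{"series":{"type":"array","items":{"type":"array"}},"force":{"type":"number"}},"required":["series"]}

```bash
mkdir -p pics; ls; python3 - <<'E'
from rig import manip, viewer
import cv2
for n in("scene","top"):
    cv2.imwrite(f"pics/{n}0.png",viewer.grab_frame(n))
    c=viewer.get_calibration(n);print(c)
print(manip.get_state(), manip.grip_point_offset)
E
```

```text
pics
{'K': array([[509.48137519,   0.        , 285.62677783],
       [  0.        , 509.48137519, 211.21123739],
       [  0.        ,   0.        ,   1.        ]]), 'R': array([[-0.86936711,  0.49414372,  0.00477665],
       [ 0.43698621,  0.77324922, -0.45948742],
       [-0.23074636, -0.39737592, -0.88817143]]), 't': array([ 0.43149669, -0.15818677,  2.04638583])}
{'K': array([[524.77595978,   0.        , 287.75631093],
       [  0.        , 524.77595978, 208.62476893],
       [  0.        ,   0.        ,   1.        ]]), 'R': array([[-0.02779612, -0.99957926, -0.00828713],
       [-0.99625088,  0.02838111, -0.08172324],
       [ 0.08192405,  0.00598447, -0.99662061]]), 't': array([0.02751231, 0.51765458, 1.50425193])}
{'time': 0.1, 'joints': array([-1.34850516e+00,  3.07477696e-01,  1.50755289e+00,  6.01092782e-05,
        1.32838845e+00, -7.34947431e-02]), 'joint_velocities': array([-0.00023511, -0.00065825, -0.00306444, -0.00115388,  0.0011276 ,
        0.00038109]), 'effort': array([ 7.22311324e-04, -4.58527851e+01, -2.52607852e+01, -2.78627425e-06,
        5.58505111e-03, -1.76638156e-05]), 'eef_pos': array([ 0.1674694 , -0.54941666,  0.23048106]), 'tool_rot': array([[ 9.56577606e-01,  2.91477552e-01, -3.45735466e-04],
       [ 2.91477694e-01, -9.56575943e-01,  1.79430057e-03],
       [ 1.92276107e-04, -1.81716192e-03, -9.99998330e-01]]), 'contact_force': array([-0.22828678, -1.07430995, -0.33709617]), 'moment': array([-0.01490568,  0.01813917,  0.01327534]), 'grip_width': 0.0853744675322261} -0.0187
```

View pics/scene0.png

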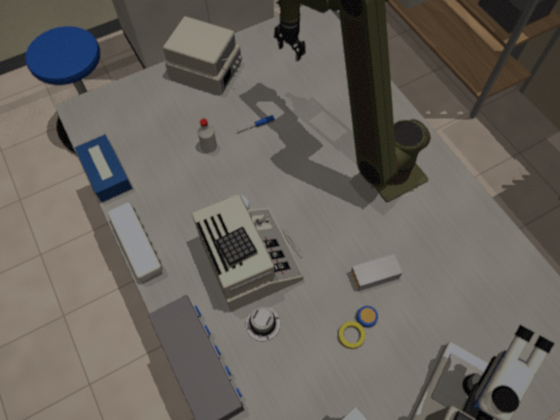

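View pics/top0.png

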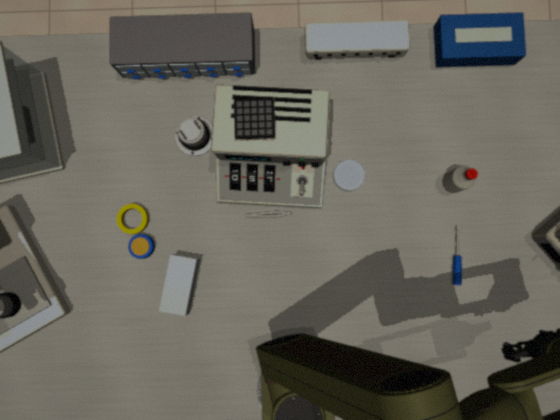

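```bash
python3 - <<'E'
import cv2
a=cv2.imread("pics/top0.png")[75:225,200:350]
cv2.imwrite("pics/top0z.png",cv2.resize(a,(600,600),interpolation=cv2.INTER_CUBIC))
a=cv2.imread("pics/scene0.png")[185:305,185:315]
cv2.imwrite("pics/scene0z.png",cv2.resize(a,(650,600),interpolation=cv2.INTER_CUBIC))
E
```

```text
(no output)
```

View pics/top0z.png

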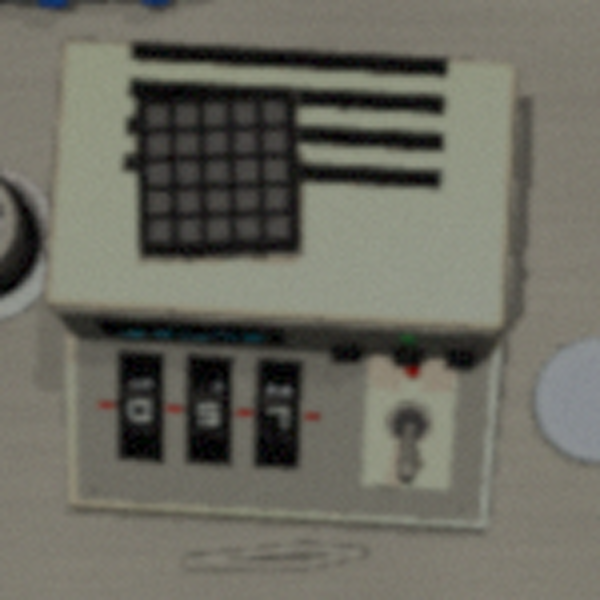

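View pics/scene0z.png

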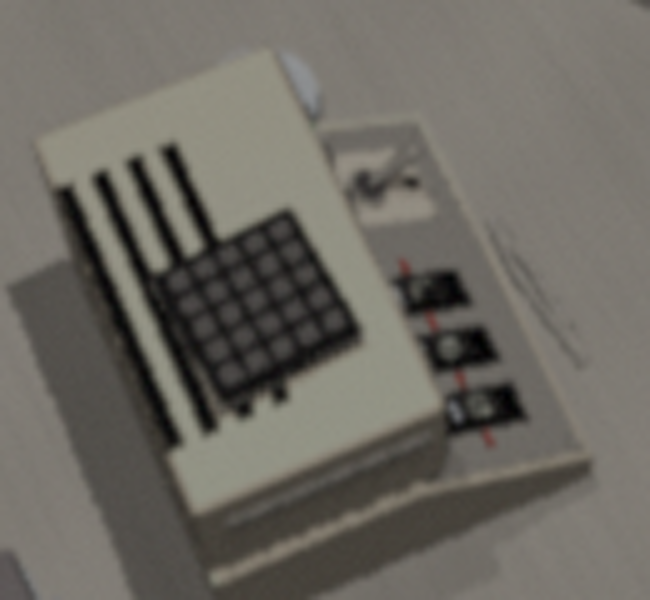

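```bash
cat > h.py <<'E'
import numpy as np, cv2
from rig import manip, viewer
def avg(n,k=8):
    return np.mean([viewer.grab_frame(n).astype(float) for _ in range(k)],0)
def ray(n,p):
    c=viewer.get_calibration(n);R=c["R"];o=-R.T@c["t"]
    d=R.T@np.linalg.inv(c["K"])@np.array([p[0],p[1],1.]);return o,d/np.linalg.norm(d)
def onz(n,p,z):
    o,d=ray(n,p);return o+d*(z-o[2])/d[2]
def proj(n,X):
    c=viewer.get_calibration(n);x=c["K"]@(c["R"]@np.asarray(X,float)+c["t"]);return x[:2]/x[2]
E
python3 - <<'E'
from h import *
for n,(r0,r1,c0,c1) in dict(top=(158,200,220,322),scene=(205,285,245,305)).items():
    a=avg(n,8); np.save(f"pics/{n}1.npy",a)
    b=np.clip((a[r0:r1,c0:c1]-20)*1.6,0,255).astype(np.uint8)
    s=min(800//b.shape[1],600//b.shape[0])
    cv2.imwrite(f"pics/{n}1z.png",cv2.resize(b,None,fx=s,fy=s,interpolation=cv2.INTER_LANCZOS4)); print(s)
    B,G,Rr=a[...,0],a[...,1],a[...,2]
    m=((Rr>G*1.5+10)&(Rr>B*1.5+10)).astype(np.uint8)
    k,l,st,ce=cv2.connectedComponentsWithStats(m)
    for i in range(1,k):
        if c0-10<ce[i][0]<c1+10 and r0-10<ce[i][1]<r1+10: print(n,ce[i],st[i])
# front corners
for p in ((217.5,201.2),(321.7,206.7)): print(onz("top",p,.045))
for p in ((64,43),(515,63),(503,330),(50,303)): print(onz("top",(200+p[0]/4,75+p[1]/4),.246))
print(manip.get_state()["time"])
E
```

```text
7
top [302.5 167. ] [301 166   4   3   8]
top [226. 176.] [225 176   3   1   3]
top [243. 177.] [242 177   3   1   3]
top [261. 178.] [260 178   3   1   3]
top [277.5 179. ] [277 179   2   1   2]
7
[0.54337375 0.21363949 0.045     ]
[ 0.51903339 -0.08443847  0.045     ]
[0.81657592 0.18431505 0.246     ]
[ 0.7950005  -0.10006253  0.246     ]
[ 0.62503199 -0.08676336  0.246     ]
[0.65041084 0.19584736 0.246     ]
0.9
```

View pics/top1z.png

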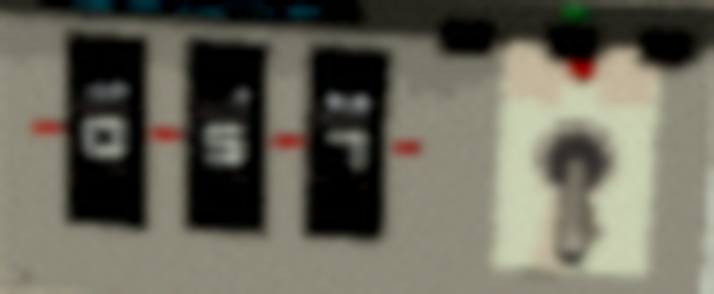

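View pics/scene1z.png

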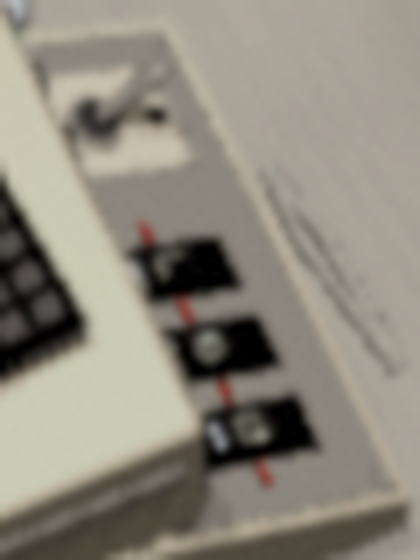

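```bash
cat >> h.py <<'E'
F=np.array([.5312,.0646,.045]); yaw=np.deg2rad(-4.8)
cx=np.array([np.cos(yaw),np.sin(yaw),0]); cy=np.array([-np.sin(yaw),np.cos(yaw),0]); cz=np.array([0,0,1.])
C30,S30=np.cos(np.pi/6),.5
sx=C30*cx+S30*cz; sn=-S30*cx+C30*cz   # slope dir, normal
def onpanel(n,p,h=0):
    o,d=ray(n,p);P=F+h*sn; return o+d*((P-o)@sn)/(d@sn)
def loc(X): v=np.asarray(X)-F; return np.array([v@sx,v@cy,v@sn])*1e3
def W(s,y,h): return F+(s*sx+y*cy+h*sn)/1e3
E
python3 - <<'E'
from h import *
for n,b,off in (("top",[(47,127),(165,134),(288,141),(406,148),(575,155),(572,258)],(220,158)),("scene",[(146,232),(184,310),(226,390),(264,473)],(245,205))):
    for q in b:
        p=((q[0]+.5)/7-.5+off[0],(q[1]+.5)/7-.5+off[1])
        print(n,np.round(p,1),loc(onpanel(n,p)).round(1))
for n in("top","scene"):
  for q in ((0,150,0),(0,-150,0)): print(n,q,proj(n,W(*q)).round(1))
E
```

```text
top [226.3 175.7] [ 79.8 123.8   0. ]
top [243.1 176.7] [79.5 76.4 -0. ]
top [260.7 177.7] [79.4 27.1 -0. ]
top [277.6 178.7] [ 79.2 -20.2  -0. ]
top [301.7 179.7] [ 80.1 -87.8   0. ]
top [301.3 194.4] [ 35.2 -89.1  -0. ]
scene [265.4 237.7] [ 83.3 -20.3  -0. ]
scene [270.9 248.9] [83.3 27.1 -0. ]
scene [276.9 260.3] [81.5 75.   0. ]
scene [282.3 272.1] [ 82.9 123.    0. ]
top (0, 150, 0) [217.3 201.1]
top (0, -150, 0) [321.9 206.8]
scene (0, 150, 0) [304.  274.8]
scene (0, -150, 0) [269.4 206.5]
```

```bash
cat >> h.py <<'E'
def idx(y): return W(80.5,y,0)
def tcp(y,dx,dz):
    "TCP for far finger's outer face at index + dx mm along cx, tip at index z + dz"
    return idx(y)+cx*(dx-57)/1e3+cz*(dz-13)/1e3
def shift(X):
    s=manip.get_state();return (s["tool_rot"].T@(np.asarray(X)-s["eef_pos"])*1e3).round(1)
def twist():
    R=manip.get_state()["tool_rot"];a=np.arctan2(R[1,1],R[0,1]);return a-yaw  # + about tool z = - world
E
python3 - <<'E'
from h import *
print([idx(y).round(4) for y in(100,52,4)],tcp(100,-23,35),twist())
print(shift([.42,-.3,.23]),shift([*tcp(100,-30,0)[:2],.23]))
E
```

```text
[array([0.609 , 0.1584, 0.0852]), array([0.605 , 0.1106, 0.0852]), array([0.601 , 0.0628, 0.0852])] [0.5293189  0.16510991 0.10725   ] -1.1912278913753749
[ 314.3 -165.6    1.3] [ 548.  -581.3    1.3]
```

>>> jog_arm(
  series=[
    [[45, -24, 0], -0.149, 0],
    [[90, -48, 0], -0.298, 0],
    [[134, -71, 0], -0.447, 0],
    [[179, -95, 0], -0.596, 0],
    [[224, -118, 0], -0.745, 0],
    [[269, -142, 0], -0.893, 0],
    [[314, -166, 0], -1.042, 0],
    [[314, -166, 0], -1.191, 0],
  ],
)

```text
time: 1.7
eef_pos: [0.4231, -0.2956, 0.2315]
tool_rot: [[0.072, 0.997, 0.002], [0.997, -0.072, 0.002], [0.002, 0.002, -1.0]]
contact_force: [-1.2, 0.2, -0.5]
grip_width: 0.0856
```

```bash
python3 - <<'E'
from h import *
s=manip.get_state();print(s["time"],s["eef_pos"],s["contact_force"],twist(),s["joints"])
print(shift([*tcp(100,-30,0)[:2],.23]),shift(tcp(100,-25,35)))
E
```

```text
1.7 [ 0.42314017 -0.29555535  0.2315423 ] [-1.18373146  0.15112207 -0.494872  ] 0.011518199360557979 [-0.69354955  0.22410988  1.62591605  0.0028717   1.29080647 -0.62208649]
[467.2  65.6   2.5] [466.9  70.4 125.3]
```

>>> jog_arm(
  series=[
    [[49, 7, 0], 0.011, 0],
    [[98, 14, 0], 0.011, 0],
    [[147, 21, 0], 0.011, 0],
    [[196, 28, 0], 0.011, 0],
    [[245, 35, 0], 0.011, 0],
    [[294, 42, 0], 0.011, 0],
    [[343, 49, 0], 0.011, 0],
    [[392, 56, 0], 0.011, 0],
  ],
)

```text
time: 2.5
eef_pos: [0.5085, 0.0883, 0.2316]
tool_rot: [[0.095, 0.996, 0.001], [0.996, -0.095, -0.0], [-0.0, 0.001, -1.0]]
contact_force: [0.2, -0.2, -0.8]
grip_width: 0.0852
```

```bash
python3 - <<'E'
from h import *
s=manip.get_state();print(s["time"],s["eef_pos"],s["contact_force"],twist(),s["joints"])
print(shift([*tcp(100,-30,0)[:2],.23]),shift(tcp(100,-25,35)))
E
```

```text
2.5 [0.50847501 0.08827698 0.23160395] [ 0.20923334 -0.23544521 -0.83432877] -0.011069615062911584 [ 9.01607152e-02  2.24061533e-01  1.62581295e+00 -1.79283394e-04
  1.29088060e+00  1.85055600e-01]
[78.4  6.5  1.6] [ 78.4  11.4 124.4]
```

>>> jog_arm(
  series=[
    [[40, 5, 0], -0.011, 0],
    [[78, 7, 40], -0.011, 0],
    [[78, 7, 80], -0.011, 0],
    [[78, 9, 110], -0.011, 0],
    [[78, 10, 120], -0.011, 0],
    [[78, 10, 120], -0.011, 0],
  ],
)

```text
time: 3.1
eef_pos: [0.5248, 0.1626, 0.11]
tool_rot: [[0.084, 0.996, -0.003], [0.996, -0.084, -0.001], [-0.001, -0.003, -1.0]]
contact_force: [-0.0, -0.0, -0.4]
grip_width: 0.0854
```

```bash
cat > look.py <<'E'
import sys
from h import *
tag=sys.argv[1]; k=int(sys.argv[2]) if len(sys.argv)>2 else 4
for n,(r0,r1,c0,c1) in dict(top=(150,215,215,325),scene=(195,285,225,315)).items():
    a=avg(n,k)
    b=np.clip((a[r0:r1,c0:c1]-15)*1.6,0,255).astype(np.uint8)
    im=cv2.resize(b,None,fx=6,fy=6,interpolation=cv2.INTER_LANCZOS4)
    cv2.imwrite(f"pics/{n}_{tag}.png",im)
E
python3 - <<'E'
from h import *
s=manip.get_state();print(s["time"],s["eef_pos"],s["contact_force"],twist(),s["grip_width"])
print(shift(tcp(100,-23,-5)),shift(tcp(100,-10,6)),shift(tcp(100,0,12)))
E
python3 look.py a 2
```

```text
3.1 [0.5247763  0.16261964 0.11001059] [-0.00510235 -0.0210868  -0.35255717] -0.0002756003417493519 0.08540627904457834
[ 2.9  4.5 42.7] [ 2.9 17.4 31.7] [ 2.9 27.4 25.7]
```

View pics/top_a.png

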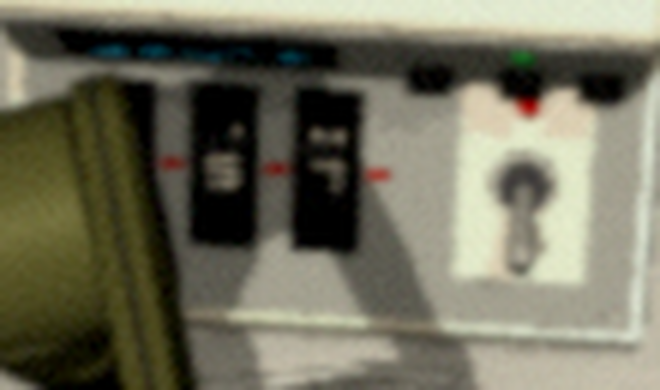

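View pics/scene_a.png

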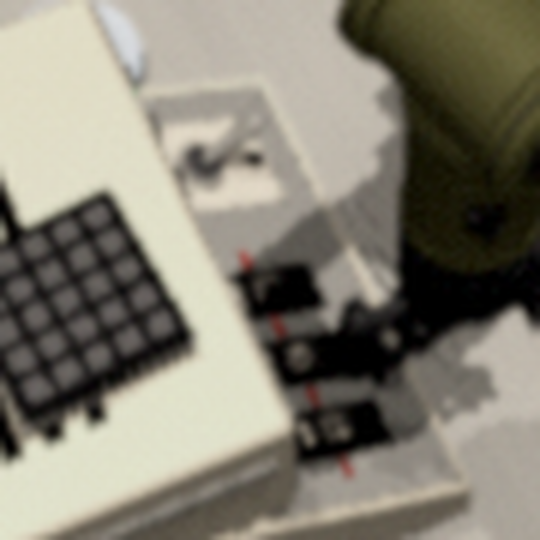

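```bash
python3 - <<'E'
from h import *
s=manip.get_state();p=s["eef_pos"]
for q in (57,42):
  for z in (.013,.05): 
    X=p+cx*q/1e3+cz*z; u=proj("scene",X); print(q,z,X.round(3),((u-[225,195])*6).round())
c=viewer.get_calibration("scene");print(-c["R"].T@c["t"])
print(s['time'])
E
```

```text
57 0.013 [0.584 0.158 0.126] [368. 381.]
57 0.05 [0.584 0.158 0.163] [369. 356.]
42 0.013 [0.569 0.159 0.126] [392. 371.]
42 0.05 [0.569 0.159 0.163] [393. 346.]
[0.91645055 0.72228087 1.74279549]
3.3
```

>>> jog_arm(
  series=[
    [[3, 4, 22], 0, 0],
    [[3, 4, 40], 0, 0],
    [[3, 4, 42], 0, 0],
    [[3, 4, 42], 0, 0],
  ],
)

```text
time: 3.7
eef_pos: [0.5302, 0.1654, 0.0702]
tool_rot: [[0.084, 0.996, 0.001], [0.996, -0.084, 0.0], [0.0, 0.001, -1.0]]
contact_force: [0.5, 0.4, 0.0]
grip_width: 0.0855
```

```bash
python3 - <<'E'
from h import *
s=manip.get_state();print(s["time"],s["contact_force"],twist(),s["grip_width"])
print(shift(tcp(100,-23,-5)),shift(tcp(100,-10,6)),shift(tcp(100,0,12)))
E
```

```text
3.7 [0.50038713 0.39274212 0.02528551] -0.0006294023249623776 0.08549942003822714
[-0.4 -0.9  2.9] [-0.4 12.1 -8.1] [ -0.4  22.1 -14. ]
```

>>> jog_arm(
  series=[
    [[0, 5, -3], 0, 0],
    [[0, 11, -8], 0, 0],
    [[0, 17, -11], 0, 0],
    [[0, 22, -14], 0, 0],
    [[0, 22, -14], 0, 0],
  ],
)

```text
time: 4.2
eef_pos: [0.5537, 0.1639, 0.0843]
tool_rot: [[0.084, 0.996, 0.003], [0.996, -0.084, 0.001], [0.001, 0.003, -1.0]]
contact_force: [-0.1, -0.4, -0.2]
grip_width: 0.0851
```

```bash
python3 - <<'E'
from h import *
s=manip.get_state();print(s["time"],s["contact_force"],twist(),s["grip_width"])
print(shift(tcp(100,-23,-5)),shift(tcp(100,0,12)))
E
python3 look.py b 2
```

```text
4.2 [-0.08558539 -0.35477632 -0.20863672] -0.0005054241009749966 0.08510767905822973
[ -0.8 -24.5  17. ] [-0.8 -1.4  0.1]
```

View pics/scene_b.png

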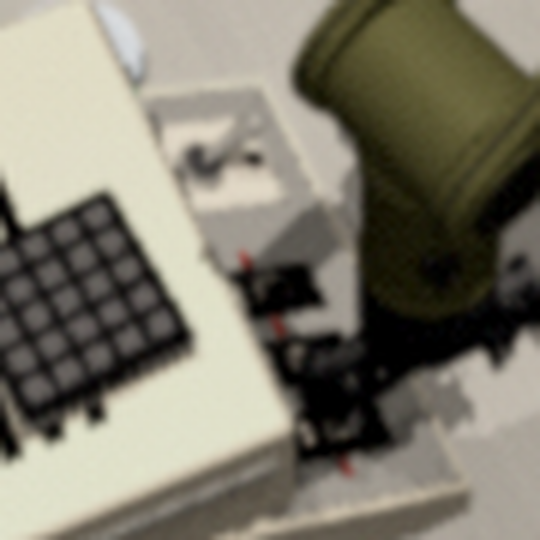

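>>> jog_arm(
  series=[
    [[0, 0, -20], 0, 0],
    [[0, -5, -40], 0, 0],
    [[-48, -40, -40], 0, 0],
    [[-48, -60, -40], 0, 0],
    [[-48, -60, -40], 0, 0],
  ],
)

```text
time: 4.9
eef_pos: [0.4822, 0.1196, 0.1226]
tool_rot: [[0.085, 0.996, -0.007], [0.996, -0.085, -0.001], [-0.002, -0.006, -1.0]]
contact_force: [-0.7, -0.2, -0.5]
grip_width: 0.0854
```

```bash
python3 - <<'E'
from h import *
s=manip.get_state();print(s["time"],s["contact_force"])
print(shift(tcp(52,-23,-5)),shift(tcp(52,0,12)))
E
python3 look.py c 4
```

```text
4.9 [-0.70678165 -0.2253017  -0.45515982]
[ 1.5 43.5 55.1] [ 1.5 66.4 38. ]
```

View pics/scene_c.png

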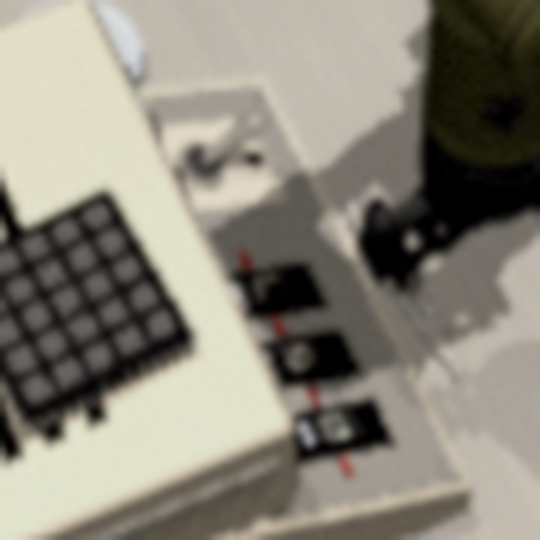

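View pics/top_c.png

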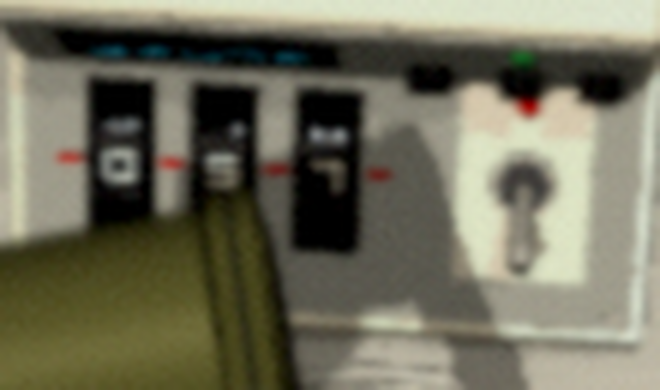

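```bash
python3 - <<'E'
from h import *
s=manip.get_state();p=s["eef_pos"];R=s["tool_rot"]
a=avg("scene",2)[200:260,270:330]
im=cv2.resize(np.clip((a-5)*2.2,0,255).astype(np.uint8),None,fx=10,fy=10,interpolation=cv2.INTER_CUBIC)
for q in (57,42):
  for z in (.013,.05):
   for x in(-11,11):
    u=proj("scene",p+R@np.array([x,q,-z*1e3])/1e3); c=tuple(int(v) for v in (u-[270,200])*10+4.5)
    cv2.circle(im,c,4,(0,0,255) if z<.02 else (0,255,0),-1 if q>50 else 1)
cv2.imwrite("pics/scene_d.png",im)
E
```

```text
(no output)
```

View pics/scene_d.png

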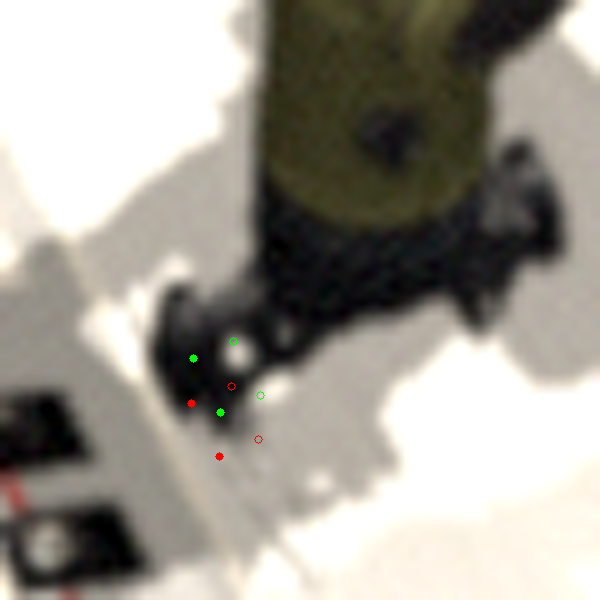

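```bash
python3 - <<'E'
from h import *
print(manip.get_state()["time"],shift(tcp(-38,-25,-6)),shift(tcp(-38,-25,-14.4)))
E
```

```text
5.4 [-90.8  35.1  56.9] [-90.8  35.1  65.3]
```

>>> jog_arm(
  series=[
    [[-46, 18, 0], 0, 0],
    [[-91, 35, 15], 0, 0],
    [[-91, 35, 40], 0, 0],
    [[-91, 35, 54], 0, 0],
    [[-91, 35, 58], 0, 0],
    [[-91, 35, 60], 0, 0],
    [[-91, 35, 60], 0, 0],
  ],
)

```text
time: 6.1
eef_pos: [0.5156, 0.0276, 0.0636]
tool_rot: [[0.083, 0.997, 0.001], [0.997, -0.083, -0.0], [0.0, 0.001, -1.0]]
contact_force: [-0.5, -0.7, 1.0]
grip_width: 0.0853
```

>>> jog_arm(
  series=[
    [[0, 0, 2], 0, 0],
    [[0, 0, 4], 0, 0],
    [[0, 0, 4], 0, 0],
  ],
)

```text
time: 6.4
eef_pos: [0.5152, 0.0276, 0.0595]
tool_rot: [[0.083, 0.997, 0.0], [0.997, -0.083, 0.0], [0.0, 0.0, -1.0]]
contact_force: [-0.4, 0.5, -0.0]
grip_width: 0.0855
```

>>> jog_arm(
  series=[
    [[0, 0, 2], 0, 0],
    [[0, 0, 3], 0, 0],
    [[0, 0, 3], 0, 0],
  ],
)

```text
time: 6.7
eef_pos: [0.515, 0.0273, 0.0562]
tool_rot: [[0.084, 0.996, -0.0], [0.996, -0.084, 0.0], [-0.0, -0.0, -1.0]]
contact_force: [-0.2, -0.6, -0.2]
grip_width: 0.0853
```

```bash
python3 - <<'E'
from h import *
s=manip.get_state();p=s["eef_pos"];R=s["tool_rot"]
for n,o in(("scene",(245,195)),("top",(270,160))):
  a=avg(n,2)[o[1]:o[1]+60,o[0]:o[0]+60]
  im=cv2.resize(np.clip((a-5)*2.2,0,255).astype(np.uint8),None,fx=10,fy=10,interpolation=cv2.INTER_CUBIC)
  for q in (57,42):
   for z in (.013,):
    for x in(-11,11):
     u=proj(n,p+R@np.array([x,q,-z*1e3])/1e3); c=tuple(int(v) for v in (u-o)*10+4.5)
     cv2.circle(im,c,4,(0,0,255) if z<.02 else (0,255,0),-1 if q>50 else 1)
  cv2.imwrite(f"pics/{n}_e.png",im)
E
```

```text
(no output)
```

View pics/scene_e.png

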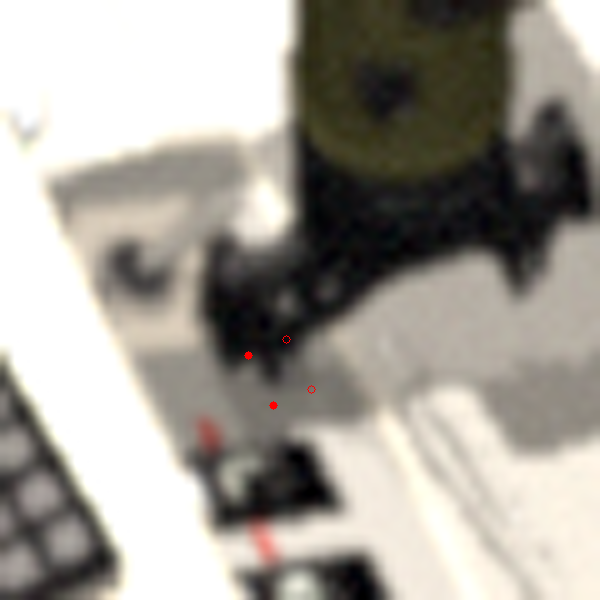

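View pics/top_e.png

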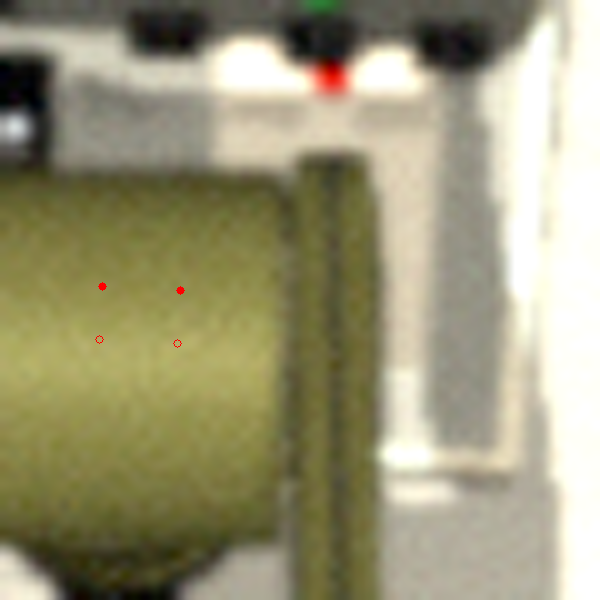

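>>> jog_arm(
  series=[
    [[0, 0, 2], 0, 0],
    [[0, 0, 3], 0, 0],
    [[0, 0, 3], 0, 0],
  ],
)

```text
time: 7.2
eef_pos: [0.515, 0.0273, 0.0531]
tool_rot: [[0.084, 0.996, -0.0], [0.996, -0.084, 0.0], [-0.0, -0.0, -1.0]]
contact_force: [0.3, -0.3, 0.6]
grip_width: 0.0855
```

>>> jog_arm(
  series=[
    [[0, 0, 2], 0, 0],
    [[0, 0, 3], 0, 0],
    [[0, 0, 3], 0, 0],
  ],
)

```text
time: 7.5
eef_pos: [0.5156, 0.0273, 0.0514]
tool_rot: [[0.084, 0.996, 0.001], [0.996, -0.084, -0.0], [0.0, 0.001, -1.0]]
contact_force: [-1.8, -0.2, 9.4]
grip_width: 0.0856
```

>>> jog_arm(
  series=[
    [[0, 0, 2], 0, 0],
    [[0, 0, 3], 0, 0],
    [[0, 0, 3], 0, 0],
  ],
)

```text
time: 7.8
eef_pos: [0.5158, 0.0273, 0.0508]
tool_rot: [[0.084, 0.996, 0.004], [0.996, -0.084, -0.0], [0.0, 0.004, -1.0]]
contact_force: [-9.1, -0.1, 30.4]
grip_width: 0.0854
```

```bash
sed -i 's/(dx-57)/(dx-47)/' h.py; python3 - <<'E'
from h import *
s=manip.get_state();print(s["time"],s["contact_force"])
X=s["eef_pos"]; print("h of corner now",loc(X+cx*.047+cz*.013))
print(shift(tcp(52,-27,-8)),shift(tcp(52,-10,6)),shift(tcp(52,0,12)))
E
```

```text
7.8 [-9.07713419 -0.14623689 30.44778179]
h of corner now [ 39.55235647 -38.48907093  -1.14573609]
[ 90.5   7.9 -13.4] [ 90.5  25.  -27.4] [ 90.5  35.  -33.3]
```

>>> jog_arm(
  series=[
    [[0, 0, -20], 0, 0],
    [[0, 0, -48], 0, 0],
    [[45, 4, -55], 0, 0],
    [[90, 8, -50], 0, 0],
    [[90, 8, -35], 0, 0],
    [[90, 8, -18], 0, 0],
    [[90, 8, -16], 0, 0],
    [[90, 8, -16], 0, 0],
  ],
)

```text
time: 8.6
eef_pos: [0.5298, 0.1165, 0.0625]
tool_rot: [[0.083, 0.997, -0.002], [0.997, -0.083, -0.0], [-0.0, -0.002, -1.0]]
contact_force: [-2.1, 0.8, -1.6]
grip_width: 0.0854
```

>>> jog_arm(
  series=[
    [[0, 3, -2], 0, 0],
    [[0, 6, -5], 0, 0],
    [[0, 8, -6], 0, 0],
    [[0, 8, -6], 0, 0],
  ],
)

```text
time: 9.0
eef_pos: [0.5412, 0.1154, 0.0704]
tool_rot: [[0.084, 0.996, 0.005], [0.996, -0.084, 0.0], [0.001, 0.005, -1.0]]
contact_force: [-0.1, -1.4, 0.6]
grip_width: 0.0855
```

>>> jog_arm(
  series=[
    [[0, 3, -2], 0, 0],
    [[0, 6, -5], 0, 0],
    [[0, 6, -5], 0, 0],
  ],
)

```text
time: 9.3
eef_pos: [0.5469, 0.115, 0.0753]
tool_rot: [[0.084, 0.996, 0.004], [0.996, -0.084, 0.0], [0.0, 0.004, -1.0]]
contact_force: [0.5, -1.1, 3.4]
grip_width: 0.0854
```

```bash
python3 - <<'E'
from h import *
s=manip.get_state();print(s["time"],s["contact_force"],shift(tcp(52,0,12)))
print(loc(s["eef_pos"]+cx*.047+cz*.013)-[80.5,52,0])
E
```

```text
9.3 [ 0.50119955 -1.06739094  3.39468595] [ 0.5 11.4 -8.9]
[-8.2677749  -0.47182682  8.34916896]
```

>>> jog_arm(
  series=[
    [[0, 2, -1.5], 0, 0],
    [[0, 4, -3], 0, 0],
    [[0, 4, -3], 0, 0],
  ],
)

```text
time: 9.6
eef_pos: [0.5487, 0.1148, 0.0773]
tool_rot: [[0.084, 0.996, -0.0], [0.996, -0.084, 0.0], [0.0, -0.0, -1.0]]
contact_force: [0.0, -0.3, 0.2]
grip_width: 0.0856
```

>>> jog_arm(
  series=[
    [[0, 2, -1], 0, 0],
    [[0, 4, -2], 0, 0],
    [[0, 4, -2], 0, 0],
  ],
)

```text
time: 9.9
eef_pos: [0.5529, 0.1145, 0.0793]
tool_rot: [[0.084, 0.996, 0.0], [0.996, -0.084, 0.0], [0.0, 0.0, -1.0]]
contact_force: [0.1, -0.6, -0.1]
grip_width: 0.0855
```

>>> jog_arm(
  series=[
    [[0, 2, -1], 0, 0],
    [[0, 4, -2], 0, 0],
    [[0, 4, -2], 0, 0],
  ],
)

```text
time: 10.2
eef_pos: [0.5558, 0.1141, 0.081]
tool_rot: [[0.084, 0.996, -0.002], [0.996, -0.084, -0.0], [-0.0, -0.002, -1.0]]
contact_force: [-2.2, -0.7, 0.8]
grip_width: 0.0851
```

>>> jog_arm(
  series=[
    [[0, 2, -1], 0, 0],
    [[0, 4, -2], 0, 0],
    [[0, 4, -2], 0, 0],
  ],
)

```text
time: 10.5
eef_pos: [0.5615, 0.1138, 0.0836]
tool_rot: [[0.084, 0.996, 0.001], [0.996, -0.084, 0.0], [0.0, 0.001, -1.0]]
contact_force: [-1.9, -0.4, -0.6]
grip_width: 0.0852
```

>>> jog_arm(
  series=[
    [[0, 2, 0], 0, 0],
    [[0, 4, -1], 0, 0],
    [[0, 4, -1], 0, 0],
  ],
)

```text
time: 10.8
eef_pos: [0.5657, 0.1135, 0.0847]
tool_rot: [[0.084, 0.996, 0.002], [0.996, -0.084, 0.0], [0.0, 0.002, -1.0]]
contact_force: [-0.1, 0.4, 0.5]
grip_width: 0.0855
```

```bash
python3 - <<'E'
from h import *
s=manip.get_state();print(s["time"],s["contact_force"],shift(tcp(52,0,12)))
p=s["eef_pos"];R=s["tool_rot"]
for n,o in(("scene",(255,215)),):
  a=avg(n,3)[o[1]:o[1]+75,o[0]:o[0]+75]
  im=cv2.resize(np.clip((a-5)*2.2,0,255).astype(np.uint8),None,fx=8,fy=8,interpolation=cv2.INTER_CUBIC)
  cv2.imwrite(f"pics/{n}_f.png",im)
E
```

```text
10.8 [-0.10397438  0.3775658   0.48928858] [ 0.4 -7.6  0.4]
```

View pics/scene_f.png

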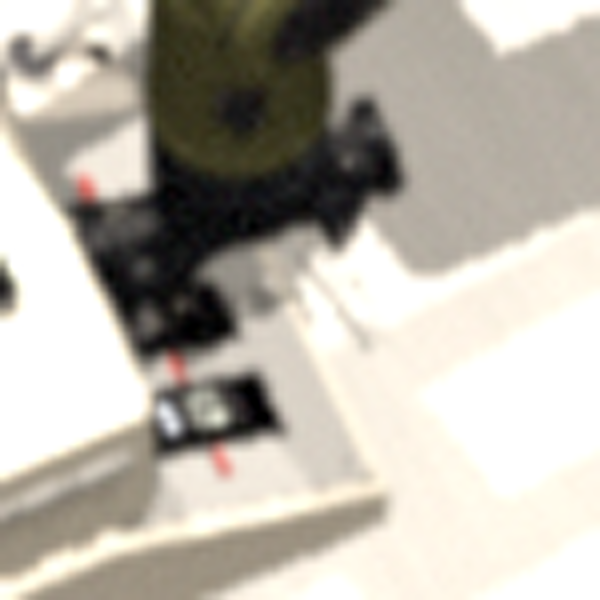

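>>> jog_arm(
  series=[
    [[0, 0, -20], 0, 0],
    [[0, -5, -45], 0, 0],
    [[0, -45, -45], 0, 0],
    [[0, -80, -45], 0, 0],
    [[0, -80, -45], 0, 0],
  ],
)

```text
time: 11.45
eef_pos: [0.4785, 0.12, 0.1289]
tool_rot: [[0.083, 0.997, -0.006], [0.997, -0.083, -0.001], [-0.001, -0.006, -1.0]]
contact_force: [-0.5, 0.5, -0.2]
grip_width: 0.0852
```

```bash
python3 - <<'E'
from h import *
s=manip.get_state();print(s["time"],s["contact_force"],shift(tcp(52,-27,-8)))
E
python3 look.py g 3
```

```text
11.45 [-0.49582396  0.50383022 -0.1961073 ] [ 1.3 53.3 64.3]
```

View pics/scene_g.png

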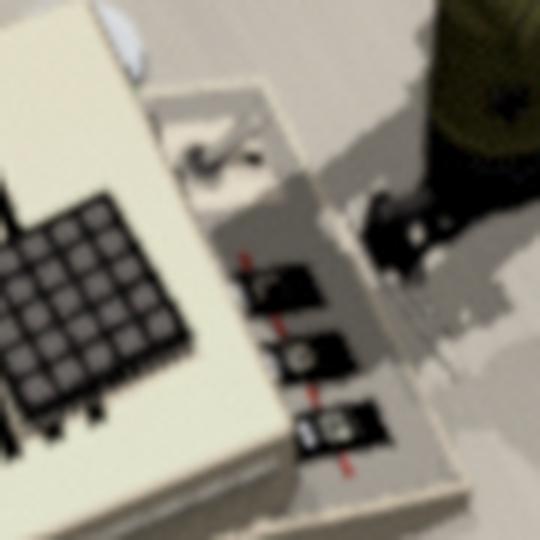

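View pics/top_g.png

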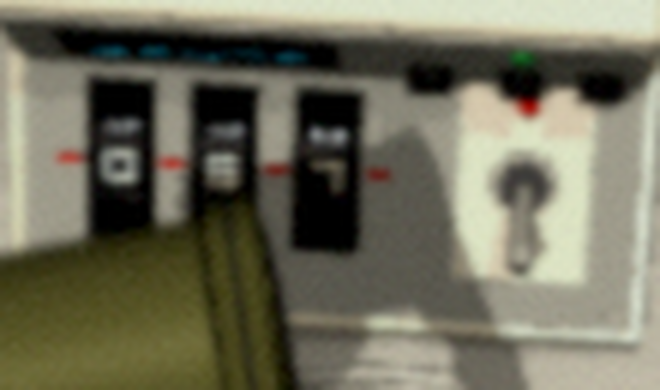

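>>> jog_arm(
  series=[
    [[1, 30, 10], 0, 0],
    [[1, 53, 30], 0, 0],
    [[1, 53, 55], 0, 0],
    [[1, 53, 64], 0, 0],
    [[1, 53, 64], 0, 0],
    [[1, 59, 60], 0, 0],
    [[1, 64, 56], 0, 0],
    [[1, 67, 53], 0, 0],
  ],
)

```text
time: 12.55
eef_pos: [0.5521, 0.1155, 0.0777]
tool_rot: [[0.084, 0.996, 0.0], [0.996, -0.084, 0.0], [0.0, 0.0, -1.0]]
contact_force: [-2.1, 0.1, 0.5]
grip_width: 0.0853
```

>>> jog_arm(
  series=[
    [[0, 4, -3], 0, 0],
    [[0, 8, -6], 0, 0],
    [[0, 11, -8], 0, 0],
  ],
)

```text
time: 12.85
eef_pos: [0.5639, 0.1146, 0.085]
tool_rot: [[0.084, 0.996, 0.002], [0.996, -0.084, 0.0], [0.0, 0.002, -1.0]]
contact_force: [-1.2, -0.5, -0.5]
grip_width: 0.0854
```

>>> jog_arm(
  series=[
    [[0, 3, -1], 0, 0],
    [[0, 6, -3], 0, 0],
    [[0, 6, -3], 0, 0],
  ],
)

```text
time: 13.15
eef_pos: [0.5694, 0.114, 0.0875]
tool_rot: [[0.084, 0.996, 0.001], [0.996, -0.084, 0.0], [0.0, 0.001, -1.0]]
contact_force: [-1.0, 0.4, -0.2]
grip_width: 0.0855
```

>>> jog_arm(
  series=[
    [[0, 3, -1], 0, 0],
    [[0, 5, -2], 0, 0],
    [[0, 5, -2], 0, 0],
  ],
)

```text
time: 13.45
eef_pos: [0.5691, 0.114, 0.0882]
tool_rot: [[0.084, 0.996, -0.009], [0.996, -0.084, 0.0], [-0.001, -0.009, -1.0]]
contact_force: [-9.3, 0.5, 1.0]
grip_width: 0.0856
```

>>> jog_arm(
  series=[
    [[0, -6, -2], 0, 0],
    [[0, -6, -20], 0, 0],
    [[0, -10, -45], 0, 0],
    [[0, -50, -45], 0, 0],
    [[0, -85, -45], 0, 0],
    [[0, -85, -45], 0, 0],
  ],
)

```text
time: 14.05
eef_pos: [0.4836, 0.1207, 0.1343]
tool_rot: [[0.083, 0.997, -0.004], [0.997, -0.083, -0.0], [-0.001, -0.004, -1.0]]
contact_force: [0.4, 0.4, 0.4]
grip_width: 0.0855
```

```bash
python3 - <<'E'
from h import *
s=manip.get_state();print(s["time"],s["contact_force"],shift(tcp(52,-27,-8)))
E
python3 look.py i 3
```

```text
14.05 [0.43307878 0.37982552 0.38255937] [ 0.1 48.2 69.9]
```

View pics/scene_i.png

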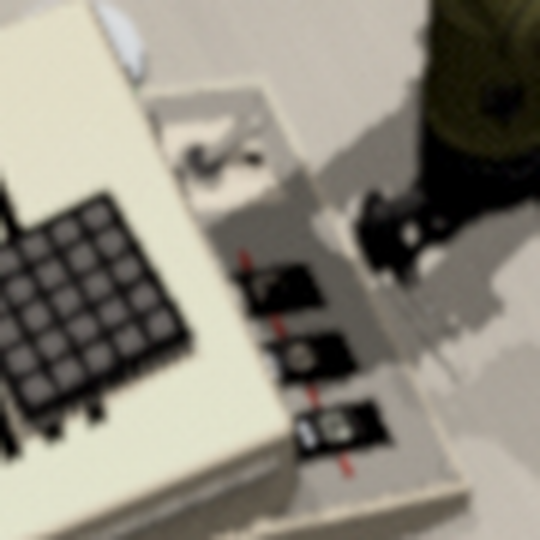

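View pics/top_i.png

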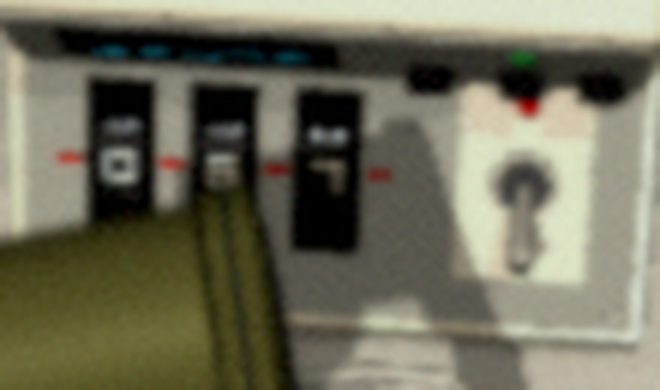

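>>> jog_arm(
  series=[
    [[0, -40, -10], 0, 0],
    [[-20, -55, -10], 0, 0],
    [[-20, -55, -10], 0, 0],
  ],
)

```text
time: 14.65
eef_pos: [0.43, 0.1043, 0.144]
tool_rot: [[0.084, 0.996, -0.003], [0.996, -0.084, -0.001], [-0.001, -0.003, -1.0]]
contact_force: [-0.3, 0.4, 0.3]
grip_width: 0.0849
```

```bash
cat > look2.py <<'E'
import sys
from h import *
tag=sys.argv[1]; k=int(sys.argv[2])
ims=[]
a=avg("top",k); b=np.clip((a[160:198,225:290]-15)*1.7,0,255).astype(np.uint8)
cv2.imwrite(f"pics/topz_{tag}.png",cv2.resize(b,None,fx=12,fy=12,interpolation=cv2.INTER_CUBIC))
b=avg("scene",k)[230:280,258:298]; b=np.clip((b-15)*1.7,0,255).astype(np.uint8)
cv2.imwrite(f"pics/scenez_{tag}.png",cv2.resize(b,None,fx=12,fy=12,interpolation=cv2.INTER_CUBIC))
E
python3 look2.py j 6
```

```text
(no output)
```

View pics/scenez_j.png

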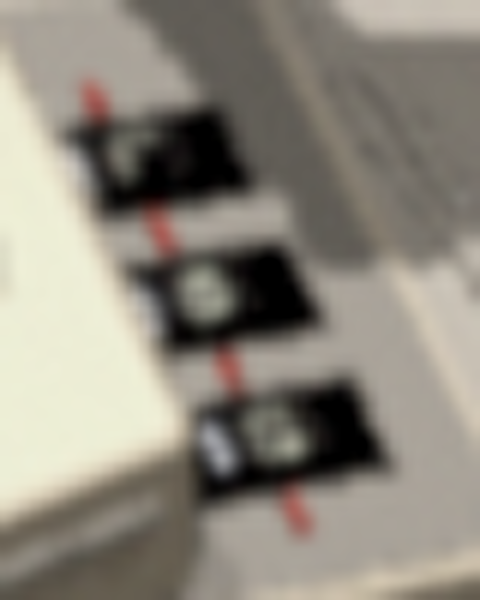

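View pics/topz_j.png

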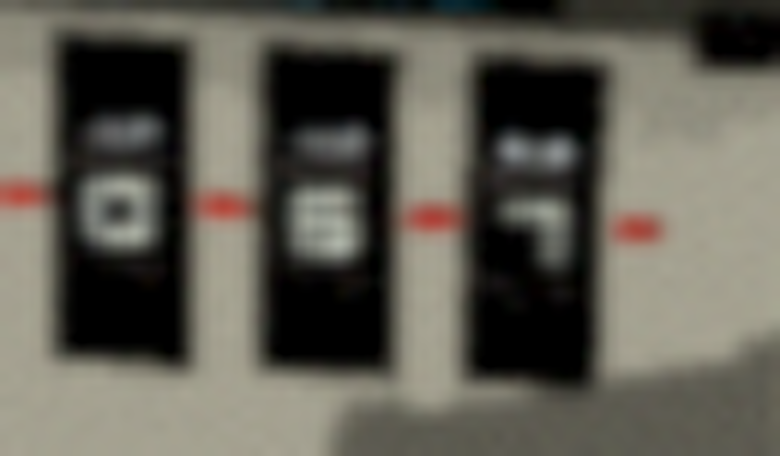

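```bash
python3 - <<'E'
from h import *
print(shift([.472,.190,.018]),manip.get_state()["time"])
E
```

```text
[ 87.4  32.1 126.2] 15.25
```

>>> jog_arm(
  series=[
    [[44, 10, 0], 0, 0],
    [[88, 20, 20], 0, 0],
    [[88, 28, 65], 0, 0],
    [[88, 30, 110], 0, 0],
    [[88, 32, 126], 0, 0],
    [[88, 36, 126], 0, 0],
    [[88, 40, 126], 0, 0],
    [[88, 40, 126], 0, 0],
  ],
)

```text
time: 16.05
eef_pos: [0.4822, 0.1903, 0.0197]
tool_rot: [[0.084, 0.996, 0.004], [0.996, -0.084, 0.001], [0.002, 0.004, -1.0]]
contact_force: [-0.0, 0.5, -0.5]
grip_width: 0.0853
```

>>> jog_arm(
  series=[
    [[0, 4, 0], 0, 0],
    [[0, 7, 0], 0, 0],
    [[0, 7, 0], 0, 0],
  ],
)

```text
time: 16.35
eef_pos: [0.4871, 0.1893, 0.0192]
tool_rot: [[0.084, 0.996, 0.001], [0.996, -0.084, 0.0], [0.001, 0.001, -1.0]]
contact_force: [-1.1, -0.5, 0.9]
grip_width: 0.0854
```

>>> jog_arm(
  series=[
    [[0, 3, 0], 0, 0],
    [[0, 6, 0], 0, 0],
    [[0, 6, 0], 0, 0],
  ],
)

```text
time: 16.65
eef_pos: [0.487, 0.1884, 0.0181]
tool_rot: [[0.084, 0.996, -0.01], [0.996, -0.084, -0.001], [-0.002, -0.01, -1.0]]
contact_force: [-11.8, 3.3, 8.4]
grip_width: 0.0852
```

```bash
python3 - <<'E'
from h import *
for z in(.15,.2,.25,.3): print(z,onz("top",(285,177.3),z), onz("top",(302,175.3),z))
s=manip.get_state();print(s["time"],shift(tcp(52,-27,-8)))
E
```

```text
0.15 [0.59187148 0.01719564 0.15      ] [ 0.59594495 -0.02839964  0.15      ]
0.2 [0.58473535 0.01671462 0.2       ] [ 0.58866247 -0.02724254  0.2       ]
0.25 [0.57759921 0.0162336  0.25      ] [ 0.58137998 -0.02608545  0.25      ]
0.3 [0.57046307 0.01575259 0.3       ] [ 0.5740975  -0.02492835  0.3       ]
16.65 [-67.7  49.8 -46.5]
```

>>> jog_arm(
  series=[
    [[0, -12, 0], 0, 0],
    [[-15, -12, -45], 0, 0],
    [[-30, 0, -90], 0, 0],
    [[-30, 30, -95], 0, 0],
    [[-30, 40, -95], 0, 0],
    [[-30, 40, -95], 0, 0],
    [[-30, 40, -95], 0, 0],
  ],
)

```text
time: 17.35
eef_pos: [0.5279, 0.1553, 0.1118]
tool_rot: [[0.084, 0.996, -0.004], [0.996, -0.084, -0.001], [-0.001, -0.004, -1.0]]
contact_force: [-0.8, -0.4, 0.3]
grip_width: 0.0855
```

```bash
python3 - <<'E'
from h import *
viewer.grab_frame("top")
s=manip.get_state();print(s["time"],s["eef_pos"],shift(tcp(100,-27,-8)),shift(tcp(52,-27,-8)),np.abs(s["joint_velocities"]).max(),twist())
E
```

```text
17.4 [0.52743501 0.15534475 0.11160658] [ 9.9  7.3 47.3] [-38.1   7.3  47.4] 0.005241956372602637 -2.4440364449582197e-05
```

>>> jog_arm(
  series=[
    [[10, 7, 25], 0, 0],
    [[10, 7, 47], 0, 0],
    [[10, 7, 47], 0, 0],
    [[10, 13, 43], 0, 0],
    [[10, 18, 39], 0, 0],
    [[10, 24, 34], 0, 0],
    [[10, 31, 28], 0, 0],
    [[10, 31, 28], 0, 0],
  ],
)

```text
time: 18.2
eef_pos: [0.5638, 0.163, 0.0864]
tool_rot: [[0.084, 0.996, 0.003], [0.996, -0.084, 0.001], [0.001, 0.003, -1.0]]
contact_force: [-0.2, -0.9, 0.0]
grip_width: 0.0856
```

>>> jog_arm(
  series=[
    [[0, 0, -20], 0, 0],
    [[0, -10, -35], 0, 0],
    [[-48, -50, -35], 0, 0],
    [[-68, -95, -35], 0, 0],
    [[-68, -95, -35], 0, 0],
    [[-68, -95, -35], 0, 0],
  ],
)

```text
time: 18.8
eef_pos: [0.4585, 0.1025, 0.1207]
tool_rot: [[0.085, 0.996, -0.001], [0.996, -0.085, -0.0], [-0.0, -0.001, -1.0]]
contact_force: [1.5, -0.7, 0.4]
grip_width: 0.0855
```

```bash
python3 look2.py k 3; python3 - <<'E'
from h import *
s=manip.get_state();print(s["time"],s["eef_pos"],shift(tcp(100,-27,-8)),shift(tcp(52,-27,-8)),np.abs(s["joint_velocities"]).max(),twist())
E
```

```text
19.1 [0.46323279 0.103715   0.12051292] [66.7 66.6 56.4] [18.7 66.6 56.4] 0.00985381137376946 0.00027931713448328677
```

View pics/topz_k.png

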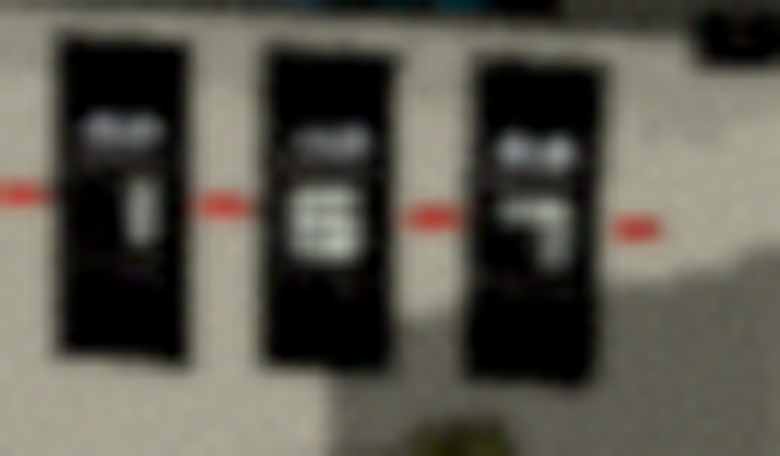

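>>> jog_arm(
  series=[
    [[19, 40, 10], 0, 0],
    [[19, 67, 30], 0, 0],
    [[19, 67, 50], 0, 0],
    [[19, 67, 56], 0, 0],
    [[19, 67, 56], 0, 0],
    [[19, 73, 52], 0, 0],
    [[19, 78, 48], 0, 0],
    [[19, 84, 43], 0, 0],
  ],
)

```text
time: 19.9
eef_pos: [0.5398, 0.1156, 0.0778]
tool_rot: [[0.084, 0.996, -0.013], [0.996, -0.084, 0.001], [-0.001, -0.013, -1.0]]
contact_force: [-16.8, 3.5, 11.7]
grip_width: 0.0856
```

>>> jog_arm(
  series=[
    [[0, 7, -6], 0, 0],
    [[0, 7, -6], 0, 0],
    [[0, 7, -26], 0, 0],
    [[0, -3, -41], 0, 0],
    [[-30, -45, -41], 0, 0],
    [[-48, -75, -41], 0, 0],
    [[-48, -75, -41], 0, 0],
    [[-48, -75, -41], 0, 0],
  ],
)

```text
time: 20.7
eef_pos: [0.4678, 0.0733, 0.1195]
tool_rot: [[0.085, 0.996, 0.003], [0.996, -0.085, 0.0], [0.0, 0.002, -1.0]]
contact_force: [0.6, 0.1, 0.3]
grip_width: 0.0855
```

```bash
python3 look2.py l 3; python3 - <<'E'
from h import *
s=manip.get_state();print(s["time"],s["eef_pos"],shift(tcp(52,-27,-8)),shift(tcp(4,-27,-8)),np.abs(s["joint_velocities"]).max(),twist())
E
```

```text
21.0 [0.46906468 0.07376787 0.11841878] [48.  58.4 54.2] [ 0.  58.4 54.2] 0.008925425002299533 0.00017357699872583288
```

View pics/topz_l.png

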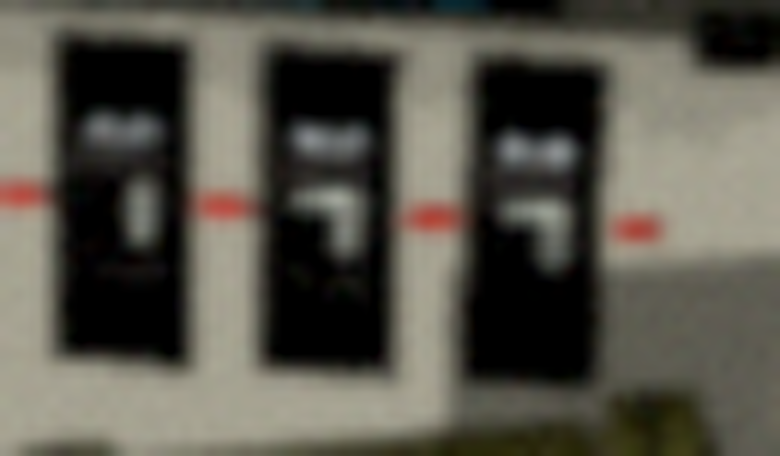

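>>> jog_arm(
  series=[
    [[0, 40, 10], 0, 0],
    [[0, 58, 14], 0, 0],
    [[0, 58, 14], 0, 0],
    [[0, 58, 34], 0, 0],
    [[0, 58, 54], 0, 0],
    [[0, 58, 54], 0, 0],
  ],
)

```text
time: 21.6
eef_pos: [0.5226, 0.0687, 0.062]
tool_rot: [[0.084, 0.996, -0.007], [0.996, -0.084, -0.0], [-0.001, -0.007, -1.0]]
contact_force: [-0.5, -0.8, -0.2]
grip_width: 0.0855
```

>>> jog_arm(
  series=[
    [[0, 6, -4], 0, 0],
    [[0, 12, -9], 0, 0],
    [[0, 18, -14], 0, 0],
    [[0, 24, -19], 0, 0],
    [[0, 24, -19], 0, 0],
    [[0, 24, -38], 0, 0],
    [[0, 4, -40], 0, 0],
    [[0, 0, -40], 0, 0],
  ],
)

```text
time: 22.4
eef_pos: [0.5242, 0.0686, 0.1049]
tool_rot: [[0.084, 0.996, -0.001], [0.996, -0.084, 0.0], [-0.0, -0.001, -1.0]]
contact_force: [-0.2, -0.8, 0.4]
grip_width: 0.0856
```

>>> jog_arm(
  series=[
    [[0, 0, 0], 0, 0],
    [[0, 0, 20], 0, 0],
    [[0, 0, 40], 0, 0],
    [[0, 0, 40], 0, 0],
  ],
)

```text
time: 22.8
eef_pos: [0.5223, 0.0684, 0.0615]
tool_rot: [[0.084, 0.996, -0.008], [0.996, -0.084, -0.0], [-0.001, -0.008, -1.0]]
contact_force: [-0.5, -0.5, 0.5]
grip_width: 0.0852
```

>>> jog_arm(
  series=[
    [[0, 6, -4], 0, 0],
    [[0, 12, -9], 0, 0],
    [[0, 18, -14], 0, 0],
    [[0, 24, -19], 0, 0],
    [[0, 24, -19], 0, 0],
    [[0, 24, -38], 0, 0],
    [[0, 0, -40], 0, 0],
    [[0, -30, -40], 0, 0],
  ],
)

```text
time: 23.6
eef_pos: [0.4981, 0.0711, 0.1052]
tool_rot: [[0.084, 0.996, 0.004], [0.996, -0.084, 0.0], [0.001, 0.004, -1.0]]
contact_force: [-0.8, 0.8, 0.7]
grip_width: 0.0851
```

>>> jog_arm(
  series=[
    [[0, -30, 0], 0, 0],
    [[0, -30, 0], 0, 0],
    [[0, -30, 0], 0, 0],
  ],
)

```text
time: 23.9
eef_pos: [0.4659, 0.0737, 0.1046]
tool_rot: [[0.084, 0.996, 0.001], [0.996, -0.084, 0.0], [0.0, 0.001, -1.0]]
contact_force: [-0.0, 0.1, 0.5]
grip_width: 0.0852
```

```bash
python3 look2.py m 3; python3 - <<'E'
from h import *
s=manip.get_state();print(s["time"],s["eef_pos"],shift(tcp(4,-27,-8)),np.abs(s["joint_velocities"]).max(),twist())
E
```

```text
24.2 [0.4670128  0.07354669 0.10430957] [ 0.5 60.4 40.1] 0.008377731236454118 -0.00042086436648249015
```

View pics/topz_m.png

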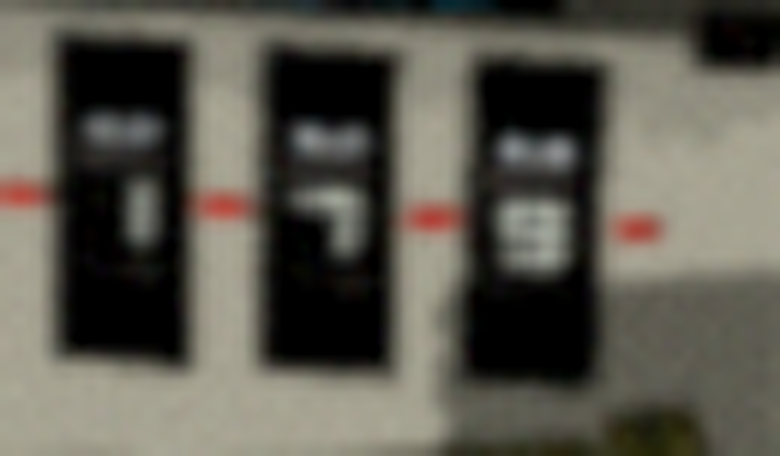

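View pics/scenez_m.png

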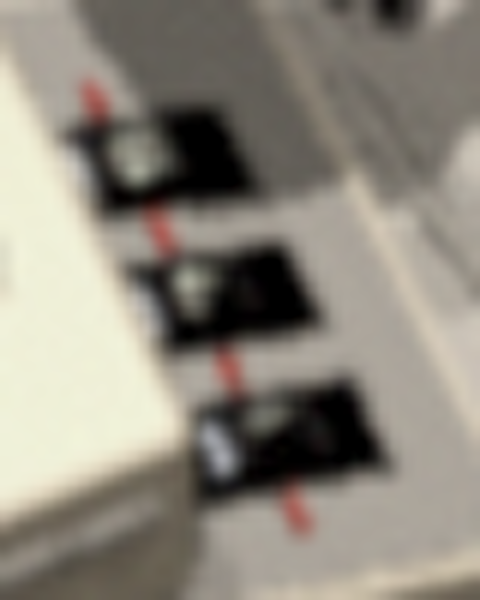

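>>> jog_arm(
  series=[
    [[0, 45, 0], 0, 0],
    [[0, 58, 0], 0, 0],
    [[0, 58, 0], 0, 0],
    [[0, 58, 20], 0, 0],
    [[0, 58, 41], 0, 0],
    [[0, 58, 41], 0, 0],
  ],
)

```text
time: 24.8
eef_pos: [0.5199, 0.0686, 0.0609]
tool_rot: [[0.084, 0.996, -0.007], [0.996, -0.084, -0.0], [-0.001, -0.007, -1.0]]
contact_force: [-0.5, 0.1, 0.1]
grip_width: 0.0851
```

>>> jog_arm(
  series=[
    [[0, 6, -4], 0, 0],
    [[0, 12, -9], 0, 0],
    [[0, 18, -14], 0, 0],
    [[0, 24, -19], 0, 0],
    [[0, 24, -19], 0, 0],
    [[0, 24, -38], 0, 0],
    [[0, 4, -40], 0, 0],
    [[0, 0, -40], 0, 0],
  ],
)

```text
time: 25.6
eef_pos: [0.5223, 0.0688, 0.1039]
tool_rot: [[0.084, 0.996, -0.001], [0.996, -0.084, 0.0], [0.0, -0.001, -1.0]]
contact_force: [-1.1, -0.1, 0.2]
grip_width: 0.0853
```

>>> jog_arm(
  series=[
    [[0, 0, 0], 0, 0],
    [[0, 0, 20], 0, 0],
    [[0, 0, 40], 0, 0],
    [[0, 0, 40], 0, 0],
  ],
)

```text
time: 26.0
eef_pos: [0.5223, 0.0686, 0.061]
tool_rot: [[0.084, 0.996, -0.005], [0.996, -0.084, -0.0], [-0.001, -0.005, -1.0]]
contact_force: [-0.4, -0.5, 0.8]
grip_width: 0.0854
```

>>> jog_arm(
  series=[
    [[0, 6, -4], 0, 0],
    [[0, 12, -9], 0, 0],
    [[0, 18, -14], 0, 0],
    [[0, 24, -19], 0, 0],
    [[0, 24, -19], 0, 0],
    [[0, 24, -38], 0, 0],
    [[0, 4, -40], 0, 0],
    [[0, 0, -40], 0, 0],
  ],
)

```text
time: 26.8
eef_pos: [0.5222, 0.0688, 0.1039]
tool_rot: [[0.084, 0.996, -0.001], [0.996, -0.084, 0.0], [0.0, -0.001, -1.0]]
contact_force: [-0.0, 0.3, 0.6]
grip_width: 0.0853
```

>>> jog_arm(
  series=[
    [[0, 0, 0], 0, 0],
    [[0, 0, 20], 0, 0],
    [[0, 0, 40], 0, 0],
    [[0, 0, 40], 0, 0],
  ],
)

```text
time: 27.2
eef_pos: [0.5223, 0.0686, 0.061]
tool_rot: [[0.084, 0.996, -0.005], [0.996, -0.084, -0.0], [-0.001, -0.005, -1.0]]
contact_force: [-0.6, -0.6, 0.2]
grip_width: 0.0855
```

>>> jog_arm(
  series=[
    [[0, 6, -4], 0, 0],
    [[0, 12, -9], 0, 0],
    [[0, 18, -14], 0, 0],
    [[0, 24, -19], 0, 0],
    [[0, 24, -19], 0, 0],
    [[0, 24, -38], 0, 0],
    [[0, 0, -40], 0, 0],
    [[0, -30, -40], 0, 0],
  ],
)

```text
time: 28.0
eef_pos: [0.4961, 0.0713, 0.1045]
tool_rot: [[0.084, 0.996, 0.005], [0.996, -0.084, 0.0], [0.001, 0.005, -1.0]]
contact_force: [0.2, 0.2, 0.4]
grip_width: 0.0858
```

>>> jog_arm(
  series=[
    [[0, -30, 0], 0, 0],
    [[0, -30, 0], 0, 0],
    [[0, -30, 0], 0, 0],
  ],
)

```text
time: 28.3
eef_pos: [0.4639, 0.0739, 0.1038]
tool_rot: [[0.084, 0.997, 0.001], [0.997, -0.084, 0.0], [0.0, 0.001, -1.0]]
contact_force: [0.3, -0.7, -0.0]
grip_width: 0.0855
```

```bash
python3 look2.py n 3; python3 - <<'E'
from h import *
s=manip.get_state();print(s["time"],s["eef_pos"],shift(tcp(4,-27,-8)),np.abs(s["joint_velocities"]).max(),twist())
E
```

```text
28.6 [0.46503657 0.07372124 0.10332535] [ 0.5 62.4 39.1] 0.006607499740165847 -0.0004518071989504102
```

View pics/topz_n.png

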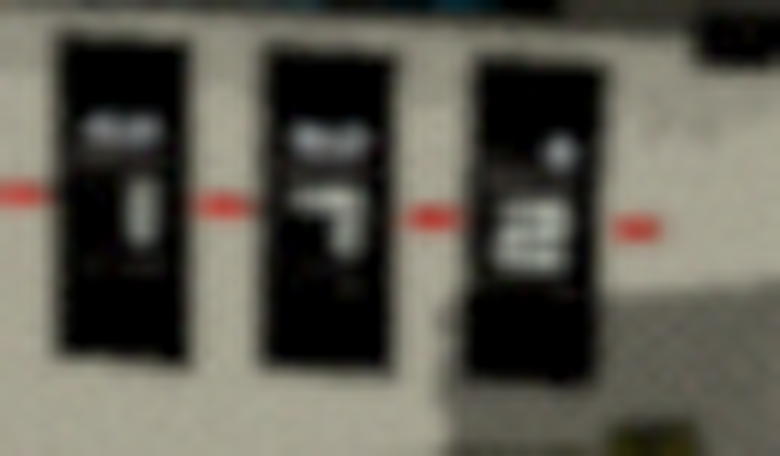

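>>> jog_arm(
  series=[
    [[0, 45, 0], 0, 0],
    [[0, 60, 0], 0, 0],
    [[0, 60, 0], 0, 0],
    [[0, 60, 20], 0, 0],
    [[0, 60, 40], 0, 0],
    [[0, 60, 40], 0, 0],
  ],
)

```text
time: 29.2
eef_pos: [0.5203, 0.0686, 0.0609]
tool_rot: [[0.084, 0.996, -0.007], [0.996, -0.084, -0.0], [-0.001, -0.007, -1.0]]
contact_force: [-0.9, 0.3, 0.5]
grip_width: 0.0855
```

>>> jog_arm(
  series=[
    [[0, 6, -4], 0, 0],
    [[0, 12, -9], 0, 0],
    [[0, 18, -14], 0, 0],
    [[0, 24, -19], 0, 0],
    [[0, 24, -19], 0, 0],
    [[0, 24, -38], 0, 0],
    [[0, 4, -40], 0, 0],
    [[0, 0, -40], 0, 0],
  ],
)

```text
time: 30.0
eef_pos: [0.5223, 0.0688, 0.1039]
tool_rot: [[0.084, 0.996, -0.001], [0.996, -0.084, 0.0], [0.0, -0.001, -1.0]]
contact_force: [-0.0, -0.5, 0.6]
grip_width: 0.0858
```

>>> jog_arm(
  series=[
    [[0, 0, 0], 0, 0],
    [[0, 0, 20], 0, 0],
    [[0, 0, 40], 0, 0],
    [[0, 0, 40], 0, 0],
  ],
)

```text
time: 30.4
eef_pos: [0.5223, 0.0686, 0.061]
tool_rot: [[0.084, 0.996, -0.005], [0.996, -0.084, -0.0], [-0.001, -0.005, -1.0]]
contact_force: [-0.3, -0.2, 0.8]
grip_width: 0.0859
```

>>> jog_arm(
  series=[
    [[0, 6, -4], 0, 0],
    [[0, 12, -9], 0, 0],
    [[0, 18, -14], 0, 0],
    [[0, 24, -19], 0, 0],
    [[0, 24, -19], 0, 0],
    [[0, 24, -38], 0, 0],
    [[0, 4, -40], 0, 0],
    [[0, 0, -40], 0, 0],
  ],
)

```text
time: 31.2
eef_pos: [0.5222, 0.0688, 0.1039]
tool_rot: [[0.084, 0.996, -0.001], [0.996, -0.084, 0.0], [0.0, -0.001, -1.0]]
contact_force: [-0.5, -0.6, -0.9]
grip_width: 0.0856
```

>>> jog_arm(
  series=[
    [[0, 0, 0], 0, 0],
    [[0, 0, 20], 0, 0],
    [[0, 0, 40], 0, 0],
    [[0, 0, 40], 0, 0],
  ],
)

```text
time: 31.6
eef_pos: [0.5223, 0.0686, 0.061]
tool_rot: [[0.084, 0.996, -0.005], [0.996, -0.084, -0.0], [-0.001, -0.005, -1.0]]
contact_force: [-0.8, -0.1, 0.2]
grip_width: 0.0856
```

>>> jog_arm(
  series=[
    [[0, 6, -4], 0, 0],
    [[0, 12, -9], 0, 0],
    [[0, 18, -14], 0, 0],
    [[0, 24, -19], 0, 0],
    [[0, 24, -19], 0, 0],
    [[0, 24, -38], 0, 0],
    [[0, 0, -40], 0, 0],
    [[0, -30, -40], 0, 0],
  ],
)

```text
time: 32.4
eef_pos: [0.4961, 0.0713, 0.1044]
tool_rot: [[0.084, 0.996, 0.005], [0.996, -0.084, 0.0], [0.001, 0.005, -1.0]]
contact_force: [-1.2, -0.3, -0.3]
grip_width: 0.0851
```

>>> jog_arm(
  series=[
    [[0, -30, 0], 0, 0],
    [[0, -30, 0], 0, 0],
    [[0, -30, 0], 0, 0],
  ],
)

```text
time: 32.7
eef_pos: [0.4639, 0.0738, 0.1038]
tool_rot: [[0.084, 0.997, 0.001], [0.997, -0.084, 0.0], [0.0, 0.001, -1.0]]
contact_force: [0.9, -0.4, 0.6]
grip_width: 0.0857
```

```bash
python3 look2.py o 4; python3 - <<'E'
from h import *
s=manip.get_state();print(s["time"],s["eef_pos"],shift(tcp(4,-27,-8)),np.abs(s["joint_velocities"]).max(),twist())
# toggle: pivot s~80,y=-88
P=W(80.5,-88,6)
for a in (-25,0,25):
    r=np.deg2rad(a); T=P+.05*(np.sin(r)*sx+np.cos(r)*sn); v=T-idx(-88)
    print(a,T.round(4),(v@cx*1e3).round(1),v[2]*1e3)
E
```

```text
33.1 [0.46450921 0.07373019 0.10319678] [ 0.5 62.9 39. ] 0.005323549247287713 -0.0004482370405573949
-25 [ 0.5495 -0.0252  0.1191] -44.0 33.87497424025893
0 [ 0.5654 -0.0266  0.1337] -28.0 48.49742261192858
25 [ 0.586  -0.0283  0.1403] -7.4 55.00588732729392
```

View pics/topz_o.png

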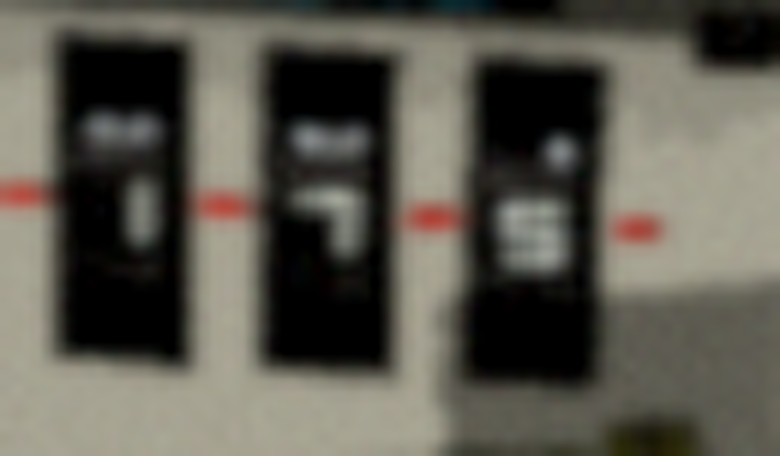

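View pics/scenez_o.png

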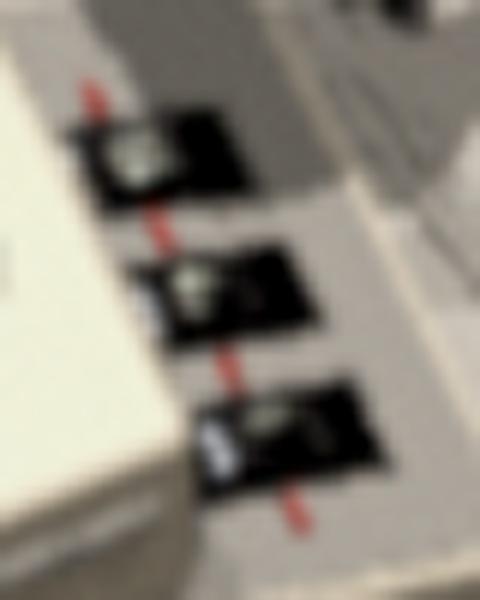

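>>> jog_arm(
  series=[
    [[-46, 0, 0], 0, 0],
    [[-91, 0, 4], 0, 0],
    [[-91, 0, 4], 0, 0],
    [[-91, 15, 4], 0, 0],
    [[-91, 30, 4], 0, 0],
    [[-91, 42, 4], 0, 0],
    [[-91, 50, 4], 0, 0],
    [[-91, 58, 4], 0, 0],
  ],
)

```text
time: 33.9
eef_pos: [0.4974, -0.0201, 0.0992]
tool_rot: [[0.083, 0.996, -0.032], [0.997, -0.083, 0.002], [-0.001, -0.032, -0.999]]
contact_force: [-51.1, 0.6, 55.3]
grip_width: 0.0848
```

>>> jog_arm(
  series=[
    [[0, 3, 0], 0, 0],
    [[0, 5, 0], 0, 0],
    [[0, 5, 0], 0, 0],
  ],
)

```text
time: 34.2
eef_pos: [0.4973, -0.0201, 0.0997]
tool_rot: [[0.083, 0.996, -0.038], [0.997, -0.083, 0.002], [-0.001, -0.038, -0.999]]
contact_force: [-47.9, -0.6, 49.8]
grip_width: 0.0854
```

```bash
python3 look.py p 3; python3 - <<'E'
from h import *
s=manip.get_state();print(s["time"],s["eef_pos"],s["contact_force"],shift(tcp(-88,0,12)))
E
```

```text
34.5 [ 0.49736446 -0.0200931   0.09968109] [-47.33488465  -0.41354754  49.13914264] [-0.8 49.9 13.6]
```

View pics/scene_p.png

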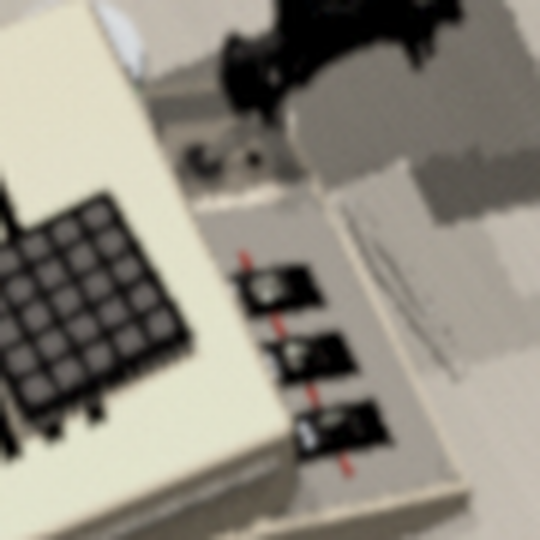

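>>> jog_arm(
  series=[
    [[0, -40, 0], 0, 0],
    [[0, -65, 0], 0, 0],
    [[0, -65, 20], 0, 0],
    [[0, -65, 36], 0, 0],
    [[0, -65, 36], 0, 0],
    [[0, -65, 36], 0, 0],
  ],
)

```text
time: 35.1
eef_pos: [0.4544, -0.0164, 0.0633]
tool_rot: [[0.084, 0.997, -0.001], [0.997, -0.084, 0.0], [0.0, -0.001, -1.0]]
contact_force: [0.0, 0.2, 0.3]
grip_width: 0.0854
```

```bash
python3 look.py q 2; python3 - <<'E'
from h import *
s=manip.get_state();print(s["time"],s["eef_pos"],s["contact_force"],shift(tcp(-88,0,12)))
E
```

```text
35.3 [ 0.4551614  -0.01671533  0.06391377] [ 0.60519511 -0.58644161 -0.01108217] [ -0.6  91.7 -20.2]
```

View pics/scene_q.png

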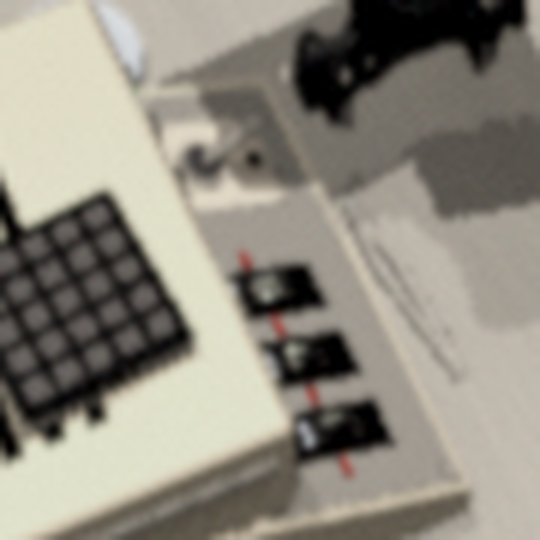

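View pics/top_q.png

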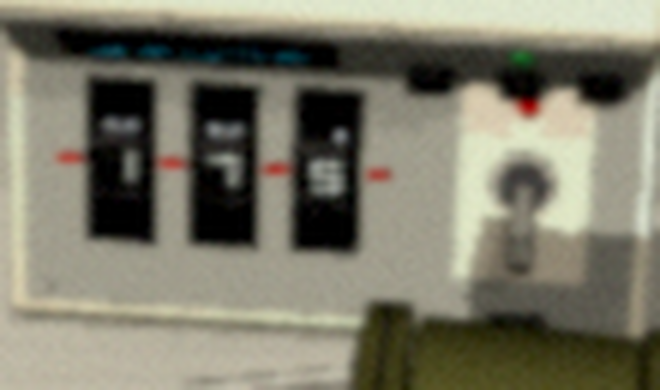

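>>> jog_arm(
  series=[
    [[0, 15, 0], 0, 0],
    [[0, 24, 0], 0, 0],
    [[0, 28, -3], 0, 0],
    [[0, 32, -7], 0, 0],
    [[0, 36, -11], 0, 0],
    [[0, 36, -11], 0, 0],
  ],
)

```text
time: 35.9
eef_pos: [0.4912, -0.0199, 0.0751]
tool_rot: [[0.084, 0.996, 0.002], [0.996, -0.084, -0.0], [-0.0, 0.002, -1.0]]
contact_force: [0.0, 0.5, -0.3]
grip_width: 0.0856
```

>>> jog_arm(
  series=[
    [[0, 4, -4], 0, 0],
    [[0, 8, -8], 0, 0],
    [[0, 8, -8], 0, 0],
  ],
)

```text
time: 36.2
eef_pos: [0.4964, -0.0202, 0.0826]
tool_rot: [[0.084, 0.996, -0.003], [0.996, -0.084, 0.0], [0.0, -0.003, -1.0]]
contact_force: [-6.3, 0.7, 4.2]
grip_width: 0.0856
```

>>> jog_arm(
  series=[
    [[0, 1, -4], 0, 0],
    [[0, 2, -8], 0, 0],
    [[0, 2, -8], 0, 0],
  ],
)

```text
time: 36.5
eef_pos: [0.5015, -0.0208, 0.0912]
tool_rot: [[0.084, 0.996, 0.003], [0.996, -0.084, -0.0], [-0.0, 0.003, -1.0]]
contact_force: [-1.2, 0.4, 0.7]
grip_width: 0.0855
```

```bash
python3 - <<'E'
from h import *
a=avg("scene",2)[195:250,240:300]
im=cv2.resize(np.clip((a-5)*2.,0,255).astype(np.uint8),None,fx=10,fy=10,interpolation=cv2.INTER_CUBIC)
cv2.imwrite("pics/scene_r.png",im)
s=manip.get_state();print(s["time"],s["eef_pos"],s["contact_force"])
E
```

```text
36.6 [ 0.50094629 -0.0206917   0.09072975] [-1.33602047 -0.11920601  0.51457393]
```

View pics/scene_r.png

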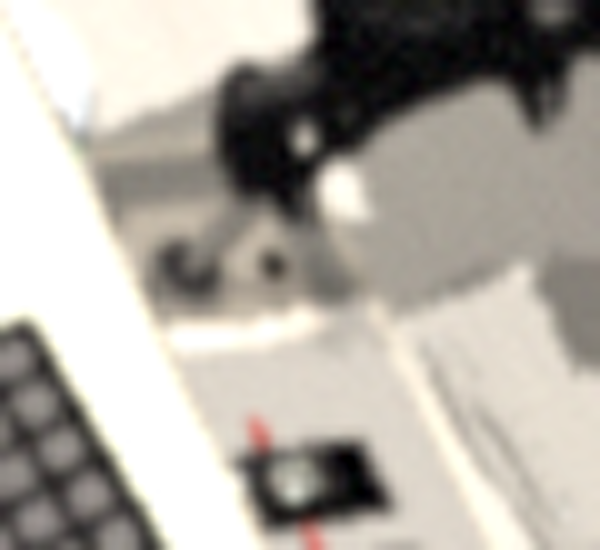

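>>> jog_arm(
  series=[
    [[0, 3, -3], 0, 0],
    [[0, 6, -6], 0, 0],
    [[0, 6, -6], 0, 0],
  ],
)

```text
time: 36.9
eef_pos: [0.5076, -0.0213, 0.0969]
tool_rot: [[0.084, 0.996, 0.002], [0.996, -0.084, -0.0], [-0.0, 0.002, -1.0]]
contact_force: [-0.1, -0.2, -0.0]
grip_width: 0.0852
```

>>> jog_arm(
  series=[
    [[0, 3, -3], 0, 0],
    [[0, 6, -5], 0, 0],
    [[0, 6, -5], 0, 0],
  ],
)

```text
time: 37.2
eef_pos: [0.5133, -0.0218, 0.1018]
tool_rot: [[0.084, 0.996, 0.002], [0.996, -0.084, -0.0], [-0.0, 0.002, -1.0]]
contact_force: [0.3, 0.3, -0.5]
grip_width: 0.0854
```

>>> jog_arm(
  series=[
    [[0, 3, -1], 0, 0],
    [[0, 6, -2], 0, 0],
    [[0, 6, -2], 0, 0],
  ],
)

```text
time: 37.5
eef_pos: [0.5189, -0.0222, 0.1035]
tool_rot: [[0.084, 0.996, 0.001], [0.996, -0.084, -0.0], [-0.0, 0.001, -1.0]]
contact_force: [-0.7, -1.0, 0.1]
grip_width: 0.0851
```

>>> jog_arm(
  series=[
    [[0, 3, 0], 0, 0],
    [[0, 6, 0], 0, 0],
    [[0, 6, 0], 0, 0],
  ],
)

```text
time: 37.8
eef_pos: [0.5247, -0.0227, 0.1033]
tool_rot: [[0.084, 0.996, 0.001], [0.996, -0.084, -0.0], [-0.0, 0.001, -1.0]]
contact_force: [0.3, 0.2, -0.0]
grip_width: 0.0855
```

>>> jog_arm(
  series=[
    [[0, 2, 0], 0, 0],
    [[0, 4, 0], 0, 0],
    [[0, 4, 0], 0, 0],
  ],
)

```text
time: 38.1
eef_pos: [0.5259, -0.0227, 0.1031]
tool_rot: [[0.084, 0.996, -0.004], [0.996, -0.084, 0.0], [0.0, -0.004, -1.0]]
contact_force: [-5.0, 0.3, 3.4]
grip_width: 0.0851
```

>>> jog_arm(
  series=[
    [[0, -30, 0], 0, 0],
    [[0, -70, 0], 0, 0],
    [[0, -100, 0], 0, 0],
    [[0, -100, 0], 0, 0],
    [[0, -100, 0], 0, 0],
  ],
)

```text
time: 38.6
eef_pos: [0.4285, -0.0146, 0.1037]
tool_rot: [[0.084, 0.996, 0.001], [0.996, -0.084, -0.0], [-0.0, 0.002, -1.0]]
contact_force: [0.3, -0.4, -0.4]
grip_width: 0.0854
```

```bash
python3 look.py s 4; python3 look2.py s 4; python3 - <<'E'
from h import *
s=manip.get_state();print(s["time"],s["eef_pos"],s["contact_force"])
E
```

```text
39.4 [ 0.42839973 -0.01456099  0.10331762] [-0.30975664  0.51772244 -0.32491034]
```

View pics/scene_s.png

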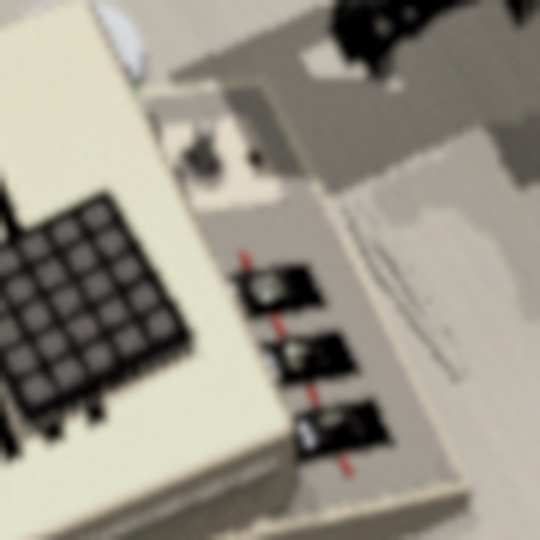

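View pics/top_s.png

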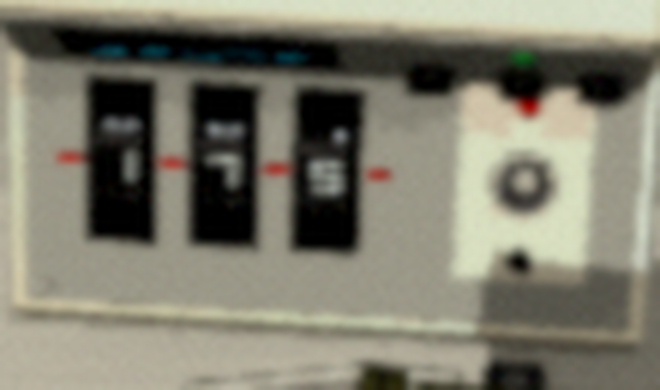

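View pics/topz_s.png

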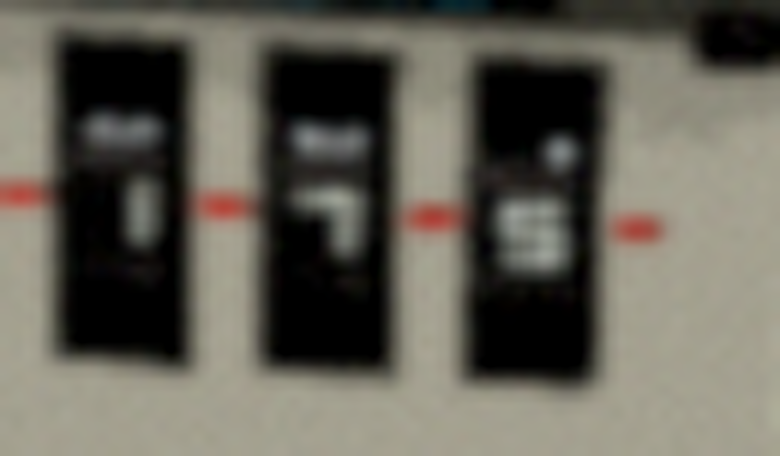

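```bash
python3 - <<'E'
from h import *
P=W(80.5,-88,6)
for a in (-25,0,15,20,25):
    r=np.deg2rad(a); T=P+.046*(np.sin(r)*sx+np.cos(r)*sn)
    print(a,((proj("top",T)-[215,150])*6+3).round(),((proj("scene",T)-[225,195])*6+3).round())
print(((proj("top",P)-[215,150])*6+3).round())
a=cv2.imread("pics/top0.png");b=viewer.grab_frame("top")
cv2.imwrite("pics/top_t.png",b)
E
```

```text
-25 [520. 260.] [264. 117.]
0 [522. 224.] [241. 116.]
15 [524. 198.] [224. 119.]
20 [524. 189.] [218. 121.]
25 [525. 180.] [211. 123.]
[524. 185.]
```

View pics/top_t.png

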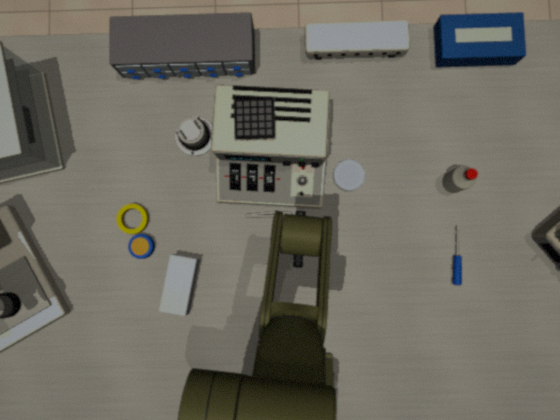

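```bash
python3 -c "
from rig import manip
s=manip.get_state();print(s['time'],s['contact_force'])
print(manip.sign_off())"
```

```text
39.45 [ 0.22464477  0.35863983 -0.77840046]
the job is handed in; nothing more can be done
None
```

I set the wheels to 1, 7, 5, then threw the heater toggle to on, backed the arm clear and handed the job in at 39.45 s. No verdict is reported.

- **Wheels:** The start reading was 0, 5, 7. I rolled hundreds up one click, tens up two and units up eight (past 9/0), pushing the ribs with the outer face of one open finger. The last top view reads 1, 7, 5.
- **Toggle:** In the last top view its tip is at about (523, 185) in the crop, against about (525, 180) expected for fully on. When I pressed on at the end it stopped at about 5 N. The tip position is good to a few degrees only, so the exact angle was not confirmed more closely.
- **Bystanders:** In the last top view all the others look unmoved. The arm hides part of the tweezers there, but they look unmoved in the earlier scene view.
- **Arm:** The gripper stands free of everything, with the wrist force at noise level.

**What went wrong on the way:**
- My first push on the hundreds wheel and my second on the tens passed over the ribs and did nothing.
- The wrist touched the readout unit once, with about 9 N.
- A tens push read about 20 N in total, but the wheel clicked home.
- My first push on the toggle jammed at about 75 N in total at the wrist, under the 120 N limit. I backed off and pushed it over from lower down.

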